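Close the cutter box: lid on, four clips down

ROBOT

A 6-joint arm with a two-finger parallel gripper is mounted at the origin on the work surface. World frame = base frame: x ahead of the robot, y to its left, z up, the work surface at z = 0. Lengths are in mm, angles in degrees, forces in N, time in s.
With the tool pointing down it reaches from about 300 to 850 mm from the base axis. Payload 4.2 kg.
Tool frame: the origin (TCP) lies at the centre of the arm's flange, where the gripper is bolted on; the fingertips stand 191 mm ahead of it and the grasp point (between the pads) lies 172 mm ahead of it; z points along the fingers, x is the direction in which the jaws open and shut, and the axes are right-handed (so a half turn about z gives the same grasp; the last joint's range is limited). The gripper opens to 91 mm and grips with 3 to 60 N. Pads are 32 mm wide; open, the fingers measure 118 mm over their backs; the gripper's body (76 mm by 178 mm) begins 60 mm behind the grasp point.
Start: joints at [-66.406, 18.312, 89.639, -0, 72.044, -1.146], TCP at [240.639, -522.222, 404.776] pointing down, gripper open.
Joint ranges: [-177.97, 177.97], [-48.28, 115.42], [12.27, 149.76], [-77.06, 257.06], [2.81, 150.46], [-146.56, 146.56]. Speed limits (degrees/s): [147.25, 147.25, 180, 180, 180, 180].

INTERFACE

Orientations are given as [roll, pitch, yaw] about the fixed x, y, z axes, in that order (R = Rz(yaw) Ry(pitch) Rx(roll)).
In Python, from workcell import telemetry, imaging, env gives the robot as it stands. The module is installed in compiled form; this text tells all that it offers.
- The arm moves only by the tool jog_arm, never from a script. Its argument "series" is a list of rows, each a list of 3 entries, a list of its own where there are three numbers: the shift along the world's x, y, z in mm, then the turn, a rotation vector about the world's x, y, z in rad, then the opening, from 0 (shut) to 1 (fully open). In form: [[[x, y, z], [ax, ay, az], jaw], ...]. A call has exactly 5 rows; each row is the pose to reach, as a shift and turn from the pose measured when the call began; what a row does not reach only later rows make up. A row lasts 1/12 s, in which the tool goes at most 41.7 mm and 7.16 degrees, less where a joint would pass 70% of its speed; a pose out of reach is approached as far as the arm can. A call with a gripper value outside its range is refused whole. The fingers move at their own pace and stop on an object; "squeeze" is the grip in N (left out, the last holds). Time passes only in rows, so rows that repeat a pose let the fingers close, or fill a call up. It gives the time, the measured TCP pose, the force and the opening at its end, in the units of the state.
- telemetry.state(): the state, without advancing time (a new reading comes with each control period).
- imaging.grab_frame(name): name is "scene" or "top"; returns a dict with "pixels" (400x640x3 uint8, red, green, blue), "fov_y" (degrees; the focal length in pixels is half the picture's height over the tangent of half this angle, whatever the lens; pixels are square), "cx", "cy" (the principal point, pixels), "R" (3x3) and "t" (3): a world point X has camera coordinates R X + t. Camera axes: x right, y down, z forward; pixel columns grow to the right and rows downward; lengths in mm; the calibration is good to about 2 mm. A picture is of the moment at which its call begins. There is no depth.
- env.job_done(): hands the job in, once; it reports no verdict.
The state is a dict: "time_s": time; "qpos": joint angles; "qvel": joint speeds; "effort": joint torques, N m; "ee_pos": TCP position; "ee_rot": TCP orientation; "force": force on the tool from outside, world axes, zero at the start; "torque": the same for the moment, N m; "gripper_width": finger opening in mm.
Only numpy, scipy, OpenCV 4.12 (cv2) and the standard library are available. Lean on these libraries where they do the work, as an engineer would, in place of code of your own. Each camera call takes 0.05 s, during which the arm holds its last target.

TASK

Put the loose lid squarely onto the open cutter box until it sits flush on the rim all round, then fold its four blue clip flaps down one after another and press each in until it snaps behind its catch roller and stays down by itself. The flaps are thin plastic, so feel for the snap and never force one; leave the other things on the bench where they are.

Things in the scene. Friction and masses are not known exactly. Their poses are not given: they have to be found in the camera images.
- box_rim (a point): middle of the mouth of the black cutter box, level with its rim. Box: outside 110 (its x) x 150 (its y) mm, 80 mm high, walls 4 mm, open on top, screwed to the bench; the bits inside end 15 mm below the rim.
- box: the same box, origin under its centre. Each wall carries outside a grey sprung catch with a freely turning steel roller of 5 mm diameter (70 mm long on the long walls, 40 on the short), its axis 19 mm below the rim and about 8 mm out from the wall. The box is a warped moulding: each roller stands up to 2.5 mm farther in or out than that, each side differently, and this is not measured.
- lid_grip (a point): centre (half-way up) of the dark grip bar on top of the loose white lid: 16 (lid x) x 60 (lid y) x 18 mm high; 9 mm above the lid's top face, 13 mm above the underside of its plate. The lid weighs about 0.5 kg and starts right way up on the bench; it fits the box either way round.
- lid_seat (a point): centre of the underside of the lid plate (124 x 164 x 4 mm); it meets box_rim when the lid is home, lid x along box x. Below it a rounded locating skirt 8 mm deep goes inside the box walls with 1.2 mm play on each side; the plate overhangs the walls.
- flap_front: blue clip flap on the lid's own -x long side, 100 mm wide, 35 mm from hinge to free end. Origin on the hinge axis, mid-width (lid home: 9 mm outside the box wall, 2 mm above the rim); own x to the free end, own z out of its outer face: flat at z = 4 mm to x = 18 mm, then a ribbed thumb lip flaring to z = 7.5 at x = 29 and 9.5 at the end. Thin plastic: cracks if pressed with over 20 N.
- clip_front (a joint): angle of flap_front: 0 level, negative raised, 1.57 straight down. Near 1.1 to 1.4 a ridge inside it, 24 mm from the hinge, meets the roller; pressing the lip on takes 6 to 10 N at 29 mm from the hinge, then it snaps past: the force drops, and rises again at its stop. It stays there, at 1.4 give or take 0.2 by the warp. Unlatched, a light spring (1 to 2 N there) swings it open.
- flap_back: blue clip flap on the lid's own +x long side, 100 mm wide, 35 mm from hinge to free end. Origin on the hinge axis, mid-width (lid home: 9 mm outside the box wall, 2 mm above the rim); own x to the free end, own z out of its outer face: flat at z = 4 mm to x = 18 mm, then a ribbed thumb lip flaring to z = 7.5 at x = 29 and 9.5 at the end. Thin plastic: cracks if pressed with over 20 N.
- clip_back (a joint): angle of flap_back: 0 level, negative raised, 1.57 straight down. Near 1.1 to 1.4 a ridge inside it, 24 mm from the hinge, meets the roller; pressing the lip on takes 6 to 10 N at 29 mm from the hinge, then it snaps past: the force drops, and rises again at its stop. It stays there, at 1.4 give or take 0.2 by the warp. Unlatched, a light spring (1 to 2 N there) swings it open.
- flap_left: blue clip flap on the lid's own +y short side, 70 mm wide, 35 mm from hinge to free end. Origin on the hinge axis, mid-width (lid home: 9 mm outside the box wall, 2 mm above the rim); own x to the free end, own z out of its outer face: flat at z = 4 mm to x = 18 mm, then a ribbed thumb lip flaring to z = 7.5 at x = 29 and 9.5 at the end. Thin plastic: cracks if pressed with over 20 N.
- clip_left (a joint): angle of flap_left: 0 level, negative raised, 1.57 straight down. Near 1.1 to 1.4 a ridge inside it, 24 mm from the hinge, meets the roller; pressing the lip on takes 6 to 10 N at 29 mm from the hinge, then it snaps past: the force drops, and rises again at its stop. It stays there, at 1.4 give or take 0.2 by the warp. Unlatched, a light spring (1 to 2 N there) swings it open.
- flap_right: blue clip flap on the lid's own -y short side, 70 mm wide, 35 mm from hinge to free end. Origin on the hinge axis, mid-width (lid home: 9 mm outside the box wall, 2 mm above the rim); own x to the free end, own z out of its outer face: flat at z = 4 mm to x = 18 mm, then a ribbed thumb lip flaring to z = 7.5 at x = 29 and 9.5 at the end. Thin plastic: cracks if pressed with over 20 N.
- clip_right (a joint): angle of flap_right: 0 level, negative raised, 1.57 straight down. Near 1.1 to 1.4 a ridge inside it, 24 mm from the hinge, meets the roller; pressing the lip on takes 6 to 10 N at 29 mm from the hinge, then it snaps past: the force drops, and rises again at its stop. It stays there, at 1.4 give or take 0.2 by the warp. Unlatched, a light spring (1 to 2 N there) swings it open.
- cutters_blue: bystander: black pot of blue engraving cutters, 60 x 68 x 70 mm high; origin under its centre
- cutters_steel: bystander: black pot of steel milling cutters, 60 x 68 x 70 mm high; origin under its centre
- mug: bystander: white mug, 80 mm across, 90 mm high; origin under its centre
- jar: bystander: glass jar with a metal cap, 72 mm across, 95 mm high; origin under its centre
- driver: bystander: screwdriver lying down, 150 mm long; origin under its middle
- caliper: bystander: steel caliper lying flat, 150 mm long, 12 mm high; origin under the middle of its beam
- nozzles: bystander: orange rack of printer nozzles, 55 x 45 x 18 mm; origin under its centre

How it is judged (in metres and radians):
On the way:
1. the lid sits home on the box with all four flaps still open (horizontal distance between lid_seat and box_rim below 0.004 m and z of lid_seat in the frame of box_rim between -0.002 and 0.002 m and angle between the x axis of lid_seat and the x axis of box_rim, either way round below 0.05 rad and angle between lid_seat's own z axis and vertical below 0.03 rad and value of joint each of clip_front, clip_back, clip_left, clip_right below 0.9 rad), for 0.2 s.
At the end, for the whole second after the job is handed in: the lid is home on the box (centred within 4 mm, flush within 2 mm, square within 0.05 rad, level within 0.03 rad) and all four flaps stay latched and at rest (angle above 1.1 rad) (horizontal distance between lid_seat and box_rim below 0.004 m and z of lid_seat in the frame of box_rim between -0.002 and 0.002 m and angle between the x axis of lid_seat and the x axis of box_rim, either way round below 0.05 rad and angle between lid_seat's own z axis and vertical below 0.03 rad and value of joint each of clip_front, clip_back, clip_left, clip_right above 1.1 rad and linear speed of each of flap_front, flap_back, flap_left, flap_right below 0.02 m/s); the robot touches nothing.
It fails at once if a clip flap is pressed with more than 20 N (contact force between any of the fingers, the arm and flap_front above 20 N or contact force between any of the fingers, the arm and flap_back above 20 N or contact force between any of the fingers, the arm and flap_left above 20 N or contact force between any of the fingers, the arm and flap_right above 20 N).
It fails at once if a bystander is pushed more than 20 mm (distance of any of cutters_blue, cutters_steel, mug, jar, driver, caliper, nozzles from where it was at the start of the episode above 0.02 m).
It also fails if it takes over 72 s, if anything falls off the work surface, if the arm or the gripper's body presses on something with over 40 N, if the wrist force passes 120 N, or if a joint passes its speed limit or range.

## Working session

There is one attempt and no reset: what is moved stays moved. The work goes in short steps, Python scripts to look and compute and a tool call to move; the robot and the scene stay as the last step left them, time stands still between calls to the robot, and variables do not carry over. Pictures are saved under pics/ and viewed, and the job is handed in when it is done.

Besides the shell and the picture viewer there is one more tool, called after "Emit:" by a JSON object that holds its "method" and its "body". jog_arm: Moves the arm, as the interface text tells. Its arguments: {"type":"object","properties":{"series":{"type":"array"},"squeeze":{"type":"number"}},"required":["series"]}

```bash
mkdir -p pics
cat > h.py <<'E'
from workcell import telemetry, imaging, env
import numpy as np, cv2
def grab(n,fn):
    f=imaging.grab_frame(n); cv2.imwrite('pics/'+fn,f['pixels'][:,:,::-1]); 
    np.savez('pics/'+fn[:-4]+'.npz',**{k:np.array(v) for k,v in f.items()}); return f
def K(f):
    fl=200/np.tan(np.radians(float(f['fov_y']))/2); return fl
def proj(f,X):
    c=np.atleast_2d(X)@np.array(f['R']).T+np.array(f['t']); fl=K(f)
    return np.c_[fl*c[:,0]/c[:,2]+f['cx'],fl*c[:,1]/c[:,2]+f['cy']]
def unproj(f,uv,z):
    R=np.array(f['R']);t=np.array(f['t']);fl=K(f)
    d=R.T@np.array([(uv[0]-f['cx'])/fl,(uv[1]-f['cy'])/fl,1]);o=-R.T@t
    return o+d*(z-o[2])/d[2]
E
python3 - <<'E'
from h import *
for n in('scene','top'):
    f=grab(n,n+'0.png'); print(n,f['fov_y'],f['cx'],f['cy'],-np.array(f['R']).T@np.array(f['t']),f['R'])
print(telemetry.state())
E
```

```text
scene 55.6643239872042 321.65578337218244 195.6357710681036 [1145.99159224  656.87424384 1117.93150008] [[-0.76396309  0.64502058  0.01757417]
 [ 0.48682362  0.59404279 -0.64040295]
 [-0.42351289 -0.48068869 -0.76783801]]
top 52.87451405633976 324.40049998073056 197.7005208228796 [ 330.96003362   29.12512487 1272.30020297] [[-0.01542658 -0.99952329  0.02674343]
 [-0.98375653  0.01038834 -0.17920705]
 [ 0.1788438  -0.02907358 -0.98344782]]
{'time_s': 0.1, 'qpos': array([-6.64067016e+01,  1.83463621e+01,  8.96984757e+01,  1.05674003e-04,
        7.20447600e+01, -1.14453941e+00]), 'qvel': array([-0.02622757, -0.10147288, -0.18702246,  0.0176331 , -0.15750697,
       -0.03321547]), 'effort': array([ 2.21284822e-04, -4.13331842e+01, -2.32510257e+01,  7.28228688e-02,
        4.22100874e-02, -5.91236380e-05]), 'ee_pos': array([ 240.57090663, -522.08739047,  404.02670161]), 'ee_rot': array([-1.79998110e+02,  8.95778762e-02, -6.52621933e+01]), 'force': array([ 0.07264885, -0.24396645,  0.76643425]), 'torque': array([-0.02286949, -0.01441485,  0.00071372]), 'gripper_width': 91.01230003756763}
```

View pics/scene0.png

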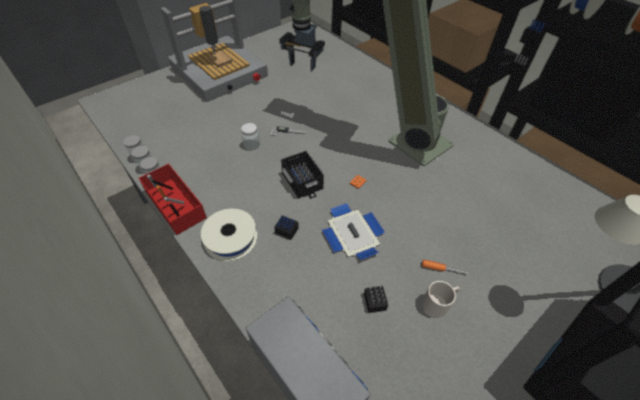

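View pics/top0.png

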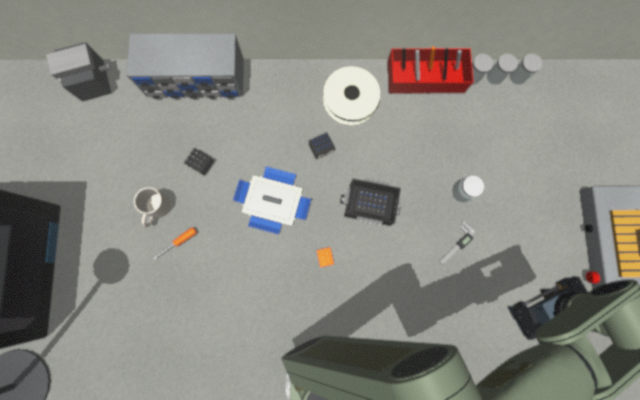

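The top view shows the lid at about (272,199), the box at (371,202), and the arm at lower right. I'll enlarge both regions.

Run:
```python
import cv2,numpy as np
t=cv2.imread('pics/top0.png'); s=cv2.imread('pics/scene0.png')
a=cv2.resize(t[150:250,225:325],None,fx=4,fy=4,interpolation=cv2.INTER_CUBIC)
b=cv2.resize(t[150:250,320:420],None,fx=4,fy=4,interpolation=cv2.INTER_CUBIC)
cv2.imwrite('pics/ct.png',np.clip(np.hstack([a,b])*1.6,0,255).astype(np.uint8))
a=cv2.resize(s[190:290,305:405],None,fx=4,fy=4,interpolation=cv2.INTER_CUBIC)
b=cv2.resize(s[130:230,255:355],None,fx=4,fy=4,interpolation=cv2.INTER_CUBIC)
cv2.imwrite('pics/cs.png',np.clip(np.hstack([a,b])*1.6,0,255).astype(np.uint8))
```

```text
(no output)
```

View pics/ct.png

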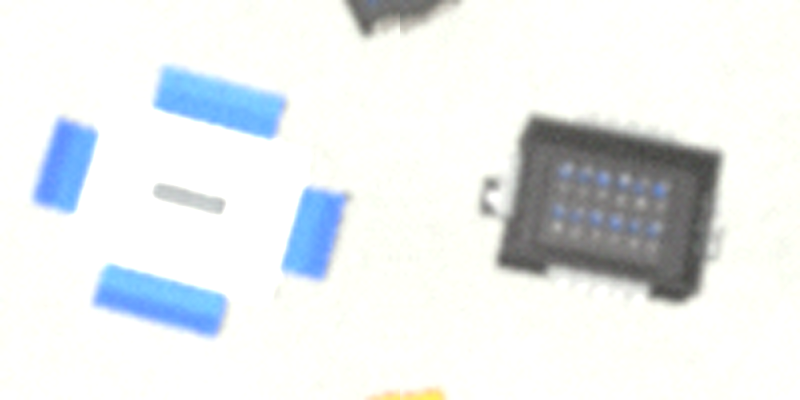

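View pics/cs.png

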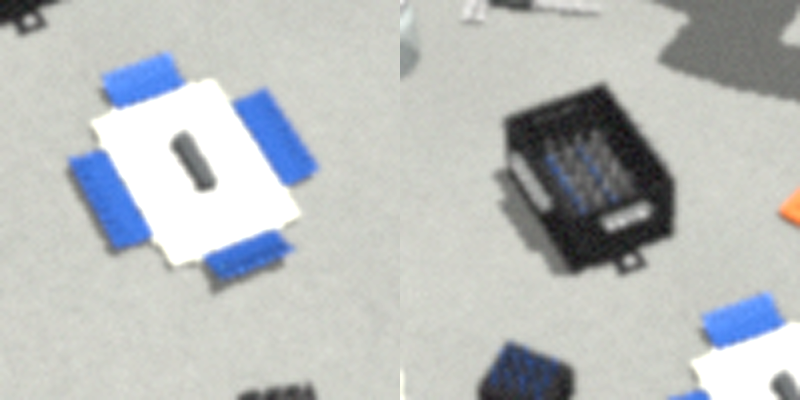

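```bash
cat > fit.py <<'E'
from h import *
from scipy.optimize import minimize
def load(n): 
    d=np.load('pics/%s.npz'%n); return {k:d[k] for k in d}
def polymask(pts,roi,hull=True,S=16):
    u0,v0,u1,v1=roi; p=(pts-[u0,v0]+0.5)  # pixel centre -> edge coordinates
    if hull: p=cv2.convexHull(p.astype(np.float32))[:,0]
    s=4
    m=np.zeros(((v1-v0)*s,(u1-u0)*s),np.float32)
    q=np.round(((p*s)-0.5)*256).astype(np.int32)
    cv2.fillPoly(m,[q],1.0,lineType=cv2.LINE_8,shift=8)
    m=cv2.resize(m,(u1-u0,v1-v0),interpolation=cv2.INTER_AREA)
    return cv2.GaussianBlur(m,(0,0),0.7)
def box3(cx,cy,yaw,lx,ly,z0,z1):
    c,s=np.cos(yaw),np.sin(yaw)
    return np.array([[cx+c*a*lx/2-s*b*ly/2,cy+s*a*lx/2+c*b*ly/2,z] for a,b in((-1,-1),(1,-1),(1,1),(-1,1)) for z in(z0,z1)])
E
cat > run.py <<'E'
from fit import *
T=load('top0');S=load('scene0')
print('box rough',unproj(T,(371,202),80),'lid',unproj(T,(272,199),12))
def obs_dark(f,roi):
    u0,v0,u1,v1=roi; g=cv2.cvtColor(f['pixels'],cv2.COLOR_RGB2GRAY)[v0:v1,u0:u1].astype(float); return g
rT=(330,165,412,235); rS=(270,140,335,205)
gT=obs_dark(T,rT);gS=obs_dark(S,rS)
bgT=np.median(gT[:5]);bgS=np.median(gS)
print(bgT,bgS,gT.min(),gS.min())
def soft(g,bg,dk): return np.clip((bg-g)/(bg-dk),0,1)
mT=soft(gT,105,40);mS=soft(gS,105,35)
# fill interior
def fill(m):
    b=(m>0.5).astype(np.uint8);b=cv2.morphologyEx(b,cv2.MORPH_OPEN,np.ones((3,3)));n,l,st,_=cv2.connectedComponentsWithStats(b)
    k=1+np.argmax(st[1:,4]);b=(l==k).astype(np.uint8)
    b=cv2.morphologyEx(b,cv2.MORPH_CLOSE,np.ones((7,7))); return b
bT,bS=fill(mT),fill(mS)
cv2.imwrite('pics/m.png',np.hstack([cv2.resize(np.clip(x,0,1)*255.,(400,350),interpolation=0) for x in(bT,mS)]))
E
python3 run.py
```

```text
box rough [ 533.11256582 -146.58509073   80.        ] lid [557.71630721 158.2416063   12.        ]
164.0 126.0 43.0 11.0[ WARN:0@0.379] global loadsave.cpp:1063 imwrite_ Unsupported depth image for selected encoder is fallbacked to CV_8U.
```

View pics/m.png

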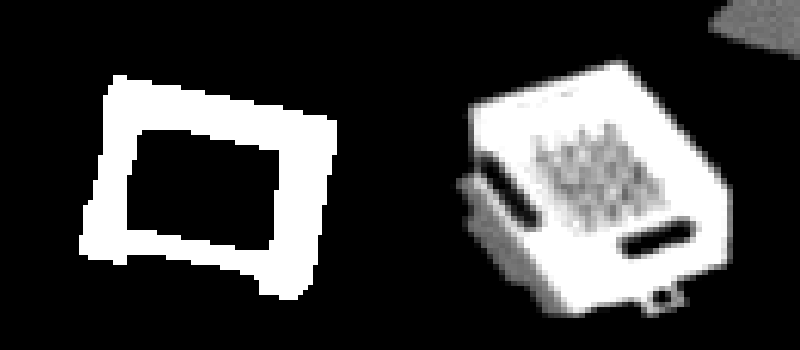

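```bash
cat > run2.py <<'E'
from fit import *
import sys
T=load('top0');S=load('scene0')
def g(f,roi,ch=None):
    u0,v0,u1,v1=roi; return cv2.cvtColor(f['pixels'],cv2.COLOR_RGB2GRAY)[v0:v1,u0:u1].astype(float)
rT=(330,165,412,235); rS=(270,140,335,205)
def fillhull(m):
    return m
oT=np.clip((150-g(T,rT))/(150-70),0,1); oS=np.clip((75-g(S,rS))/(75-35),0,1)
# fill holes: inner region from rough estimate
def build(p,f,roi): return polymask(proj(f,box3(p[0],p[1],p[2],110,150,0,80)),roi)
def inner(p,f,roi): return polymask(proj(f,box3(p[0],p[1],p[2],95,135,78,80)),roi)
def catches(p,f,roi):
    m=0
    for (dx,dy,lx,ly) in((-63,0,20,84),(63,0,20,84),(0,83,60,20),(0,-83,60,20)):
        c,s=np.cos(p[2]),np.sin(p[2])
        m=np.maximum(m,polymask(proj(f,box3(p[0]+c*dx-s*dy,p[1]+s*dx+c*dy,p[2],lx,ly,40,72)),roi))
    return m
def fit(p0,views,dofs=3):
    p=np.array(p0,float)
    for it in range(4):
        W=[];O=[]
        for f,roi,o in views:
            i=inner(p,f,roi); O.append(np.where(i>0.3,1,o)); w=(catches(p,f,roi)<0.1).astype(float); W.append(w)
        def cost(q): return sum((w*np.abs(build(q,f,r)-o)).sum() for (f,r,_),o,w in zip(views,O,W))
        r=minimize(cost,p,method='Nelder-Mead',options=dict(initial_simplex=[p,p+[4,0,0],p+[0,4,0],p+[0,0,.04]],xatol=.02,fatol=.001))
        p=r.x
    return p,r.fun
p0=[533,-146,-0.17]
for nm,v in(('T',[(T,rT,oT)]),('S',[(S,rS,oS)]),('TS',[(T,rT,oT),(S,rS,oS)])):
    p,c=fit(p0,v); print(nm,p[:2],np.degrees(p[2]),c)
ims=[]
for f,r in((T,rT),(S,rS)):
    u0,v0,u1,v1=r; im=cv2.resize(np.clip(f['pixels'][v0:v1,u0:u1,::-1]*1.5,0,255).astype(np.uint8),None,fx=5.5,fy=5.5,interpolation=cv2.INTER_CUBIC)
    q=(proj(f,box3(*p,110,150,0,80))-[u0,v0]+.5)*5.5-.5
    for k in(0,1):
        cv2.polylines(im,[np.round(q[k::2]).astype(int)],True,(0,255,0) if k else (0,0,255),1)
    ims.append(cv2.resize(im,(400,400)))
cv2.imwrite('pics/ov.png',np.hstack(ims))
E
python3 run2.py
```

```text
T [ 539.16570548 -153.16551165] -12.356307162816671 24.818012647522757
S [ 539.39944603 -153.46871743] -11.968999479134322 63.538713896695654
TS [ 539.19023647 -153.10992626] -12.37530461884204 89.97083658990113
```

View pics/ov.png

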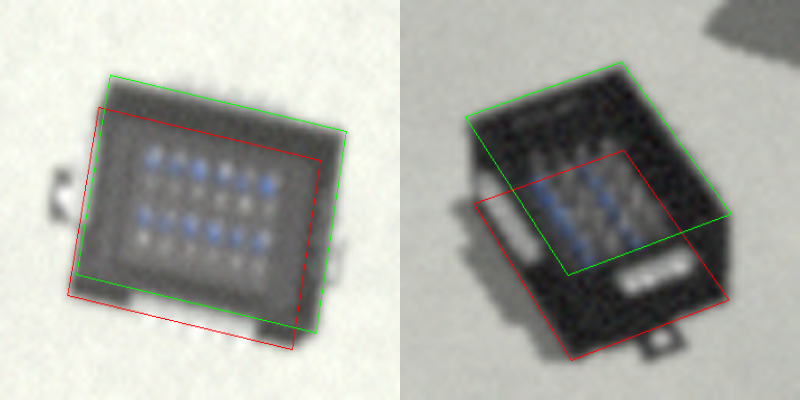

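```bash
cat > run3.py <<'E'
from fit import *
T=load('top0');S=load('scene0')
rT=(228,160,318,240); rS=(318,200,390,266)
def whit(f,roi,lo,hi):
    u0,v0,u1,v1=roi; c=f['pixels'][v0:v1,u0:u1].astype(float); return np.clip((c[...,0]-lo)/(hi-lo),0,1)
for f,r in((T,rT),(S,rS)):
    u0,v0,u1,v1=r; c=f['pixels'][v0:v1,u0:u1,0]; print(np.percentile(c,[2,25,50,75,98]))
oT=whit(T,rT,175,235);oS=whit(S,rS,140,205)
def build(p,f,roi): return polymask(proj(f,box3(p[0],p[1],p[2],124,164,8,12)),roi)
def bar(p,f,roi): return polymask(proj(f,box3(p[0],p[1],p[2],24,70,12,32)),roi)
def fit(p0,views):
    p=np.array(p0,float)
    for it in range(3):
        W=[(bar(p,f,r)<.05)*1. for f,r,o in views]
        def cost(q): return sum((w*np.abs(build(q,f,r)-o)).sum() for (f,r,o),w in zip(views,W))
        r=minimize(cost,p,method='Nelder-Mead',options=dict(initial_simplex=[p,p+[4,0,0],p+[0,4,0],p+[0,0,.04]],xatol=.02,fatol=.001)); p=r.x
    return p,r.fun
for nm,v in(('T',[(T,rT,oT)]),('S',[(S,rS,oS)]),('TS',[(T,rT,oT),(S,rS,oS)])):
    p,c=fit([558,158,-.2],v); print(nm,p[:2],np.degrees(p[2]),c)
ims=[]
for f,r in((T,rT),(S,rS)):
    u0,v0,u1,v1=r; k=400/(u1-u0); im=cv2.resize(f['pixels'][v0:v1,u0:u1,::-1],None,fx=k,fy=k,interpolation=cv2.INTER_CUBIC)
    for b,c in((box3(*p,124,164,8,12)[1::2],(0,255,0)),(box3(*p,16,60,12,30)[1::2],(0,0,255)),(box3(*p,16,60,12,30)[0::2],(0,0,255)),(box3(*p,124+9.,100,14,14)[::2],(255,0,255))):
        q=(proj(f,b)-[u0,v0]+.5)*k-.5
        cv2.polylines(im,[np.round(q).astype(int)],True,c,1)
    ims.append(cv2.copyMakeBorder(im,0,400-im.shape[0],0,0,0))
cv2.imwrite('pics/ov2.png',np.hstack(ims))
E
python3 run3.py
```

```text
[ 66.   159.   164.   212.25 236.  ]
[ 41. 119. 129. 168. 201.]
T [555.91486464 159.22633374] -15.895096566456466 112.45229248873937
S [554.65432099 158.24279835] -15.762233993619562 298.2553001857134
TS [555.62212946 158.5236825 ] -15.490410288790939 414.6887982835924
```

View pics/ov2.png

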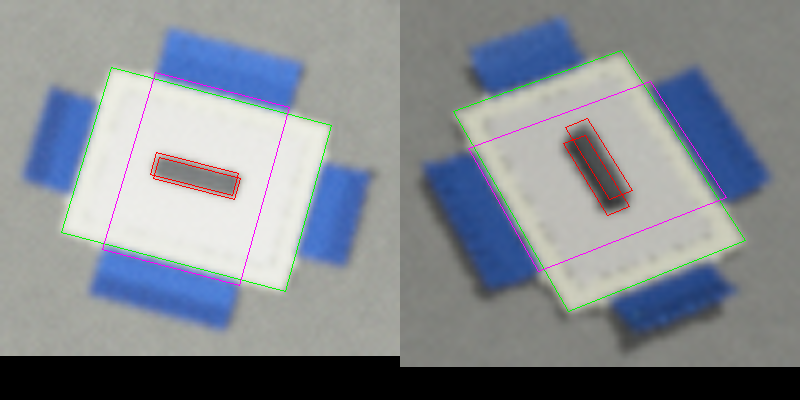

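Both cameras agree on the box: (539,-153), yaw −12.3°. For the lid they give about (555.7,159), yaw −15.8°, and the bar lines up in the overlay. Next I'll move above the lid with the jaws partly closed.

Emit:
{"method": "jog_arm", "body": {"series": [[[315,681,0],[0,0,0.863],0.5],[[315,681,0],[0,0,0.863],0.5],[[315,681,0],[0,0,0.863],0.5],[[315,681,0],[0,0,0.863],0.5],[[315,681,0],[0,0,0.863],0.5]], "squeeze": 30}}

```text
time_s: 0.52
ee_pos: [328.3, -331.3, 404.2]
ee_rot: [-180.0, 0.1, -29.2]
force: [0.8, -0.2, 0.4]
gripper_width: 61.0
```

Emit:
{"method": "jog_arm", "body": {"series": [[[227,490,0],[0,0,0.234],0.5],[[227,490,0],[0,0,0.234],0.5],[[227,490,0],[0,0,0.234],0.5],[[227,490,0],[0,0,0.234],0.5],[[227,490,0],[0,0,0.234],0.5]]}}

```text
time_s: 0.93
ee_pos: [415.6, -142.0, 404.3]
ee_rot: [-180.0, 0.1, -15.8]
force: [0.8, 0.2, -0.7]
gripper_width: 45.7
```

Emit:
{"method": "jog_arm", "body": {"series": [[[140,301,-20],[0,0,0],0.5],[[140,301,-40],[0,0,0],0.5],[[140,301,-60],[0,0,0],0.5],[[140,301,-80],[0,0,0],0.5],[[140,301,-100],[0,0,0],0.5]]}}

```text
time_s: 1.35
ee_pos: [500.8, 41.6, 360.0]
ee_rot: [-179.9, -0.0, -15.7]
force: [0.4, -1.5, -0.4]
gripper_width: 45.4
```

Emit:
{"method": "jog_arm", "body": {"series": [[[55,117,-60],[0,0,0],0.5],[[55,117,-90],[0,0,0],0.5],[[55,117,-110],[0,0,0],0.5],[[55,117,-122],[0,0,0],0.5],[[55,117,-122],[0,0,0],0.5]]}}

```text
time_s: 1.77
ee_pos: [555.4, 160.9, 233.4]
ee_rot: [179.9, 0.3, -15.6]
force: [-0.8, -0.4, -0.7]
gripper_width: 45.7
```

Run:
```python
from h import *
f=grab('scene','s1.png'); t=grab('top','t1.png')
a=cv2.resize(cv2.imread('pics/s1.png')[150:300,270:420],(400,400),interpolation=2)
b=cv2.resize(cv2.imread('pics/t1.png')[120:270,190:340],(400,400),interpolation=2)
cv2.imwrite('pics/c1.png',np.hstack([a,b])); s=telemetry.state(); print(s['ee_pos'],s['ee_rot'],s['force'])
```

```text
[555.19168762 159.45310782 234.88705333] [179.84961868   0.32455614 -15.59265561] [-0.13744285 -0.47158792  0.10716167]
```

View pics/c1.png

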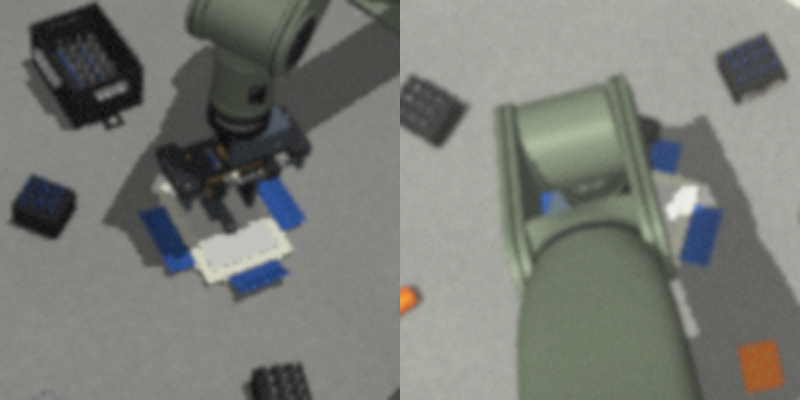

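The fingers straddle the bar, seen at about (230,210) in the scene crop. Now I'll descend.

Emit:
{"method": "jog_arm", "body": {"series": [[[0.5,-0.5,-10],[0,0,-0.004],0.5],[[0.5,-0.5,-20],[0,0,-0.004],0.5],[[0.5,-0.5,-25],[0,0,-0.004],0.5],[[0.5,-0.5,-28],[0,0,-0.004],0.5],[[0.5,-0.5,-29],[0,0,-0.004],0.5]]}}

```text
time_s: 2.28
ee_pos: [555.6, 158.2, 206.1]
ee_rot: [179.9, 0.3, -15.9]
force: [-1.0, 0.7, 0.3]
gripper_width: 46.2
```

Emit:
{"method": "jog_arm", "body": {"series": [[[0,0,0],[0,0,0],0.2],[[0,0,0],[0,0,0],0.1],[[0,0,0],[0,0,0],0.0],[[0,0,0],[0,0,0],0.0],[[0,0,0],[0,0,0],0.0]]}}

```text
time_s: 2.7
ee_pos: [555.8, 158.2, 206.4]
ee_rot: [179.9, 0.2, -15.9]
force: [-0.7, 0.5, 0.6]
gripper_width: 15.6
```

Emit:
{"method": "jog_arm", "body": {"series": [[[0,0,0],[0,0,0],0.0],[[0,0,10],[0,0,0],0.0],[[0,0,35],[0,0,0],0.0],[[0,0,70],[0,0,0],0.0],[[0,0,105],[0,0,0],0.0]], "squeeze": 45}}

```text
time_s: 3.12
ee_pos: [555.1, 158.1, 311.6]
ee_rot: [179.8, 0.5, -15.9]
force: [0.9, 0.7, -3.6]
gripper_width: 15.5
```

Emit:
{"method": "jog_arm", "body": {"series": [[[0,0,25],[0,0,0],0.0],[[0,0,25],[0,0,0],0.0],[[0,0,25],[0,0,0],0.0],[[0,0,25],[0,0,0],0.0],[[0,0,25],[0,0,0],0.0]]}}

```text
time_s: 3.53
ee_pos: [554.3, 157.9, 334.2]
ee_rot: [179.6, 0.7, -15.9]
force: [0.6, -0.5, -3.4]
gripper_width: 15.4
```

```bash
cat >> h.py <<'E'
from scipy.spatial.transform import Rotation as Ro
def delta(pos,yaw,roll=180,pitch=0):
    s=telemetry.state(); 
    r=Ro.from_euler('xyz',[roll,pitch,yaw],degrees=True)*Ro.from_euler('xyz',s['ee_rot'],degrees=True).inv()
    print('shift',np.round(np.array(pos)-s['ee_pos'],1),'turn',np.round(r.as_rotvec(),4),'now',np.round(s['ee_pos'],2),np.round(s['ee_rot'],2),'F',np.round(s['force'],1),'M',np.round(s['torque'],2),s['time_s'],s['gripper_width'])
E
python3 -c "
from h import *
delta([539,-153.9,335],-12.3)"
```

```text
shift [ -15.3 -311.8    0.8] turn [ 0.0036 -0.0138  0.0622] now [554.32 157.89 334.22] [179.61   0.71 -15.87] F [ 0.6 -0.5 -3.4] M [ 0.01 -0.09  0.06] 3.5333 15.43644777080319
```

Emit:
{"method": "jog_arm", "body": {"series": [[[-1,-25,1],[0,0,0.01],0],[[-3,-60,1],[0.001,-0.005,0.02],0],[[-5,-100,1],[0.002,-0.008,0.03],0],[[-7,-138,1],[0.003,-0.01,0.05],0],[[-9,-170,1],[0.0036,-0.0138,0.0622],0]]}}

```text
time_s: 3.95
ee_pos: [544.5, -14.2, 333.1]
ee_rot: [179.9, 0.2, -12.2]
force: [-0.1, -0.6, -4.3]
gripper_width: 16.0
```

```bash
python3 -c "
from h import *
delta([539,-153.9,335],-12.3)"
```

```text
shift [  -5.5 -139.7    1.9] turn [ 0.0005 -0.0042 -0.0009] now [544.52 -14.15 333.11] [179.92   0.23 -12.25] F [-0.1 -0.6 -4.3] M [-0.04 -0.07  0.02] 3.95 16.002108295468243
```

Emit:
{"method": "jog_arm", "body": {"series": [[[-2,-38,2],[0.0,-0.004,0.0],0],[[-4,-75,2],[0,-0.004,0],0],[[-5,-110,2],[0,-0.004,0],0],[[-5.5,-130,2],[0,-0.004,0],0],[[-5.5,-140,2],[0,-0.004,0],0]]}}

```text
time_s: 4.37
ee_pos: [538.4, -156.9, 333.0]
ee_rot: [179.9, 0.2, -12.4]
force: [-0.5, -0.6, -3.5]
gripper_width: 15.6
```

Emit:
{"method": "jog_arm", "body": {"series": [[[0,-1,0],[0,0,0],0],[[0,-1,0],[0,0,0],0],[[0,-1,0],[0,0,0],0],[[0,-1,0],[0,0,0],0],[[0,-1,0],[0,0,0],0]]}}

```text
time_s: 4.78
ee_pos: [538.5, -156.7, 332.9]
ee_rot: [180.0, 0.2, -12.3]
force: [0.5, -0.3, -4.1]
gripper_width: 15.6
```

```bash
python3 -c "
from h import *
delta([539,-153.9,335],-12.3)
f=grab('scene','s2.png'); t=grab('top','t2.png')
a=cv2.resize(cv2.imread('pics/s2.png')[100:220,245:365],(400,400),interpolation=2)
b=cv2.resize(cv2.imread('pics/t2.png')[140:260,320:440],(400,400),interpolation=2)
cv2.imwrite('pics/c2.png',np.hstack([a,b]))"
```

```text
shift [0.5 2.8 2.1] turn [-0.     -0.0042  0.0004] now [ 538.52 -156.65  332.95] [179.95   0.23 -12.32] F [ 0.5 -0.3 -4.1] M [-0.02 -0.1   0.02] 4.7833 15.578792336130093
```

View pics/c2.png

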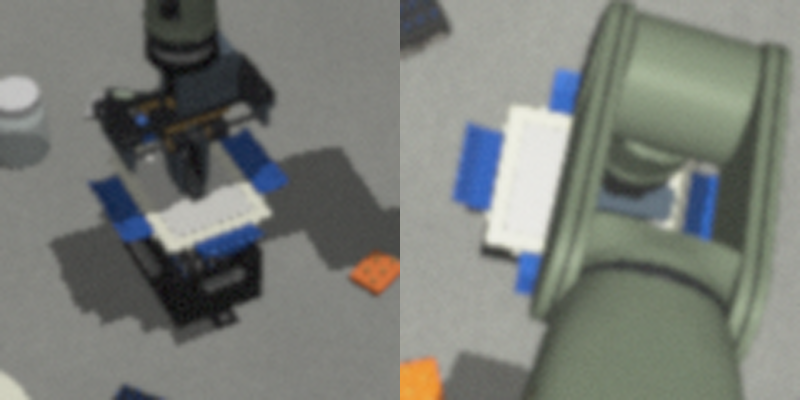

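```bash
cat > run4.py <<'E'
from fit import *
import sys
ts,tt,cx,cy,z,yaw=sys.argv[1],sys.argv[2],*map(float,sys.argv[3:7])
T=load(tt);S=load(ts); yaw=np.radians(yaw)
def loc(lx0,lx1,ly0,ly1,z,p=(0,0,0)):
    c,s=np.cos(yaw+p[2]),np.sin(yaw+p[2]); return np.array([[cx+p[0]+c*a-s*b,cy+p[1]+s*a+c*b,z] for a,b in((lx0,ly0),(lx1,ly0),(lx1,ly1),(lx0,ly1))])
def views():
    out=[]
    for f,lo,hi,yl in((T,175,235,(30,100)),(S,135,185,(35,100))):
        q=proj(f,loc(-75,75,*yl,z)); u0,v0=np.floor(q.min(0)-3).astype(int);u1,v1=np.ceil(q.max(0)+4).astype(int)
        r=(u0,v0,u1,v1); c=f['pixels'][v0:v1,u0:u1,0].astype(float)
        print(np.percentile(c,[50,90,98]))
        o=np.clip((c-lo)/(hi-lo),0,1); w=(polymask(q,r)>.5)*1.; out.append((f,r,o,w))
    return out
V=views()
def build(p,f,r): return polymask(np.vstack([proj(f,loc(-62,62,-82,82,z,p)),proj(f,loc(-62,62,-82,82,z-4,p))]),r)
for nm,v in(('T',V[:1]),('S',V[1:]),('TS',V)):
    def cost(q): return sum((w*np.abs(build(q,f,r)-o)).sum() for f,r,o,w in v)
    p=np.zeros(3)
    for i in range(3):
        r=minimize(cost,p,method='Nelder-Mead',options=dict(initial_simplex=[p,p+[3,0,0],p+[0,3,0],p+[0,0,.03]],xatol=.02,fatol=.001));p=r.x
    print(nm,'offset',p[:2],np.degrees(p[2]),r.fun)
ims=[]
for f,r,o,w in V:
    u0,v0,u1,v1=r; k=380/max(u1-u0,v1-v0); im=cv2.resize(f['pixels'][v0:v1,u0:u1,::-1],None,fx=k,fy=k,interpolation=2)
    q=(proj(f,loc(-62,62,-82,82,z,p))-[u0,v0]+.5)*k-.5
    cv2.polylines(im,[np.round(q).astype(int)],True,(0,255,0),1)
    ims.append(cv2.copyMakeBorder(im,0,400-im.shape[0],0,400-im.shape[1],0))
cv2.imwrite('pics/ov4.png',np.hstack(ims))
E
python3 run4.py s2 t2 538.5 -156.65 138.5 -12.32
```

```text
[160. 232. 235.]
[ 78.5 191.  203. ]
T offset [ 0.19058642 -0.88657407] 0.3267097304025296 113.21250622047413
S offset [-0.25612964 -1.15026628] 0.9493447643868207 25.9936070352806
TS offset [-0.20290212 -1.16054766] 0.5252352003783813 140.28032662136386
```

View pics/ov4.png

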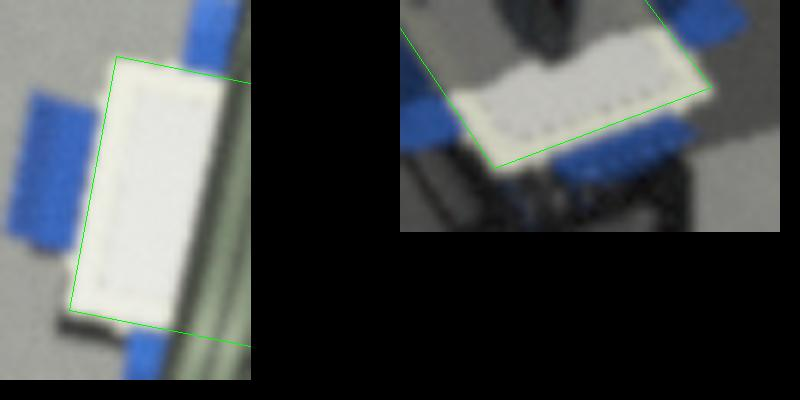

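```bash
sed -i 's/(30,100)/(50,95)/; s/(35,100)/(50,95)/; s/k=380/k=390/' run4.py; python3 run4.py s2 t2 538.5 -156.65 138.5 -12.32
```

```text
[163.   232.   235.76]
[ 93.5 192.  204. ]
T offset [ 0.26026663 -0.5467464 ] 0.8318670285572453 41.221345455823645
S offset [ 0.31018519 -1.65277778] 0.8780047693902895 22.903635370915993
TS offset [-0.25670659 -1.08935525] 0.5622483689886367 64.95646950207073
```

View pics/ov4.png

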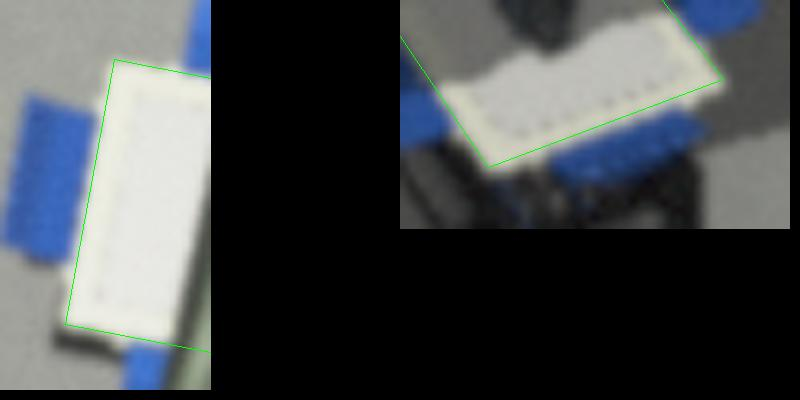

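Emit:
{"method": "jog_arm", "body": {"series": [[[0.7,3.2,-8],[0,-0.004,0],0],[[0.7,3.4,-18],[0,-0.004,0],0],[[0.7,3.4,-28],[0,-0.004,0],0],[[0.7,3.4,-36],[0,-0.004,0],0],[[0.7,3.4,-40],[0,-0.004,0],0]]}}

```text
time_s: 5.3
ee_pos: [538.7, -153.4, 291.0]
ee_rot: [-180.0, 0.2, -12.3]
force: [-0.8, -0.4, -4.7]
gripper_width: 15.3
```

Emit:
{"method": "jog_arm", "body": {"series": [[[0,0,0],[0,0,0],0],[[0,0,0],[0,0,0],0],[[0,0,0],[0,0,0],0],[[0,0,0],[0,0,0],0],[[0,0,0],[0,0,0],0]]}}

```text
time_s: 5.72
ee_pos: [538.8, -153.5, 291.5]
ee_rot: [180.0, 0.1, -12.3]
force: [0.0, 0.1, -4.2]
gripper_width: 15.7
```

```bash
python3 -c "
from h import *
delta([539.2,-153.2,291],-12.3)
f=grab('scene','s3.png'); t=grab('top','t3.png')
a=cv2.resize(cv2.imread('pics/s3.png')[110:210,255:355],(400,400),interpolation=2)
b=cv2.resize(cv2.imread('pics/t3.png')[150:250,320:420],(400,400),interpolation=2)
cv2.imwrite('pics/c3.png',np.hstack([a,b]))"; python3 run4.py s3 t3 539.2 -153.2 98 -12.3
```

```text
shift [ 0.4  0.3 -0.5] turn [-0.0004 -0.0022  0.0007] now [ 538.85 -153.47  291.46] [ 1.800e+02  1.300e-01 -1.234e+01] F [ 0.   0.1 -4.2] M [-0.06 -0.09  0.02] 5.7167 15.720523046551618
[163. 232. 235.]
[106. 191. 202.]
T offset [ 0.46318623 -1.06424147] 0.5229199804286742 40.25128868658982
S offset [ 0.40662509 -1.92409336] 1.0434166139872247 21.598663967996366
TS offset [-0.26698966 -0.80858145] -0.3895771533906894 60.86290746427866
```

View pics/c3.png

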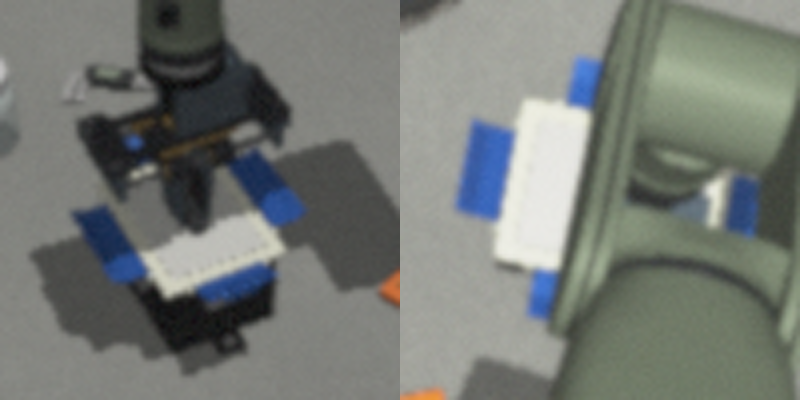

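Emit:
{"method": "jog_arm", "body": {"series": [[[0.3,0.3,-1.5],[0,-0.002,0],0],[[0.3,0.3,-3],[0,-0.002,0],0],[[0.3,0.3,-4.5],[0,-0.002,0],0],[[0.3,0.3,-6],[0,-0.002,0],0],[[0.3,0.3,-7],[0,-0.002,0],0]]}}

```text
time_s: 6.23
ee_pos: [539.0, -153.1, 284.1]
ee_rot: [-180.0, 0.1, -12.3]
force: [-0.7, -0.1, -4.6]
gripper_width: 15.8
```

Emit:
{"method": "jog_arm", "body": {"series": [[[0.1,0,-0.7],[0,-0.002,0],0],[[0.1,0,-1.4],[0,-0.002,0],0],[[0.1,0,-2],[0,-0.002,0],0],[[0.1,0,-2.6],[0,-0.002,0],0],[[0.1,0,-3],[0,-0.002,0],0]]}}

```text
time_s: 6.65
ee_pos: [539.1, -153.2, 281.1]
ee_rot: [-180.0, -0.1, -12.3]
force: [1.0, -0.9, -4.0]
gripper_width: 15.7
```

Emit:
{"method": "jog_arm", "body": {"series": [[[0,0,-0.5],[0,0,0],0],[[0,0,-1],[0,0,0],0],[[0,0,-1.5],[0,0,0],0],[[0,0,-2],[0,0,0],0],[[0,0,-2.5],[0,0,0],0]]}}

```text
time_s: 7.07
ee_pos: [539.1, -153.2, 278.6]
ee_rot: [-180.0, -0.1, -12.3]
force: [-0.2, 0.1, -1.6]
gripper_width: 15.8
```

Emit:
{"method": "jog_arm", "body": {"series": [[[0,0,-0.3],[0,0,0],0],[[0,0,-0.5],[0,0,0],0],[[0,0,-0.7],[0,0,0],0],[[0,0,-0.7],[0,0,0],0],[[0,0,-0.7],[0,0,0],0]]}}

```text
time_s: 7.48
ee_pos: [539.1, -153.2, 278.4]
ee_rot: [-180.0, -0.1, -12.3]
force: [-1.6, -0.4, 2.5]
gripper_width: 15.6
```

Emit:
{"method": "jog_arm", "body": {"series": [[[0,0,0],[0,0,0],0.05],[[0,0,0],[0,0,0],0.15],[[0,0,0],[0,0,0],0.35],[[0,0,0],[0,0,0],0.35],[[0,0,0],[0,0,0],0.35]]}}

```text
time_s: 7.9
ee_pos: [539.4, -153.1, 278.5]
ee_rot: [-180.0, -0.2, -12.3]
force: [0.5, -0.3, 0.4]
gripper_width: 30.7
```

Emit:
{"method": "jog_arm", "body": {"series": [[[0,0,8],[0,0,0],0.35],[[0,0,25],[0,0,0],0.35],[[0,0,45],[0,0,0],0.35],[[0,0,60],[0,0,0],0.2],[[0,0,60],[0,0,0],0.0]]}}

```text
time_s: 8.32
ee_pos: [540.4, -153.4, 342.4]
ee_rot: [-180.0, -0.6, -12.3]
force: [-0.4, -0.1, 0.4]
gripper_width: 21.3
```

```bash
python3 -c "
from h import *
from fit import load
T=load('top0')
for n,uv,z in(('bluepot',(321,145),70),('nozz',(326,257),18),('jar',(472,187),95),('cal',(460,240),6)):
    X=unproj(T,uv,z); d=X[:2]-[539.2,-153.2]; c,s=np.cos(np.radians(-12.3)),np.sin(np.radians(-12.3)); print(n,X.round(),'local',(np.array([[c,s],[-s,c]])@d).round())
delta([566,-30,310],-12.3)
f=grab('scene','s4.png'); t=grab('top','t4.png')
a=cv2.resize(cv2.imread('pics/s4.png')[110:210,255:355],(400,400),interpolation=2)
b=cv2.resize(cv2.imread('pics/t4.png')[150:250,320:420],(400,400),interpolation=2)
cv2.imwrite('pics/c4.png',np.hstack([a,b]))"
```

```text
bluepot [716.   2.  70.] local [140. 189.]
nozz [373. -10.  18.] local [-193.  104.]
jar [ 573. -452.   95.] local [  97. -285.]
cal [ 420. -436.    6.] local [ -56. -302.]
shift [ 25.6 123.4 -32.4] turn [0.002  0.0105 0.0007] now [ 540.4  -153.41  342.41] [-179.98   -0.61  -12.34] F [-0.4 -0.1  0.4] M [-0.06 -0.1  -0.01] 8.3167 21.30924113389854
```

View pics/c4.png

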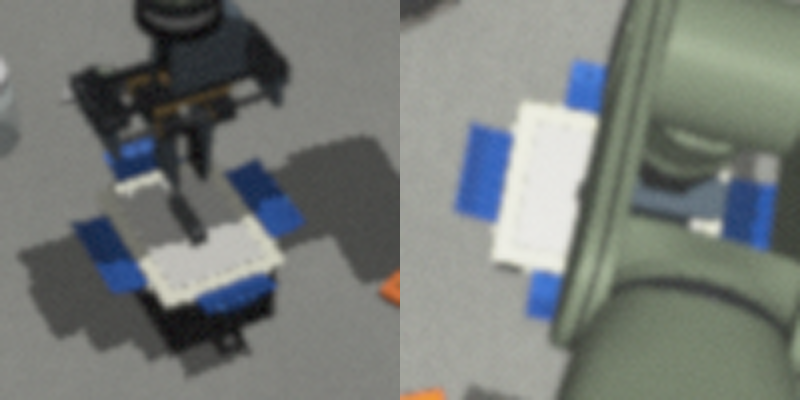

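Bystanders are clear, and the lid looks seated and level with the flaps raised a little. I'll shut the fingers and go above the +y short flap.

Emit:
{"method": "jog_arm", "body": {"series": [[[5,25,-2],[0.002,0.01,0],0],[[12,60,-6],[0.002,0.01,0],0],[[18,90,-12],[0.002,0.01,0],0],[[23,112,-20],[0.002,0.01,0],0],[[24.4,117.4,-30],[0.002,0.01,0],0]], "squeeze": 20}}

```text
time_s: 8.83
ee_pos: [564.0, -32.9, 307.8]
ee_rot: [-179.9, 0.4, -12.2]
force: [0.2, -0.2, -0.1]
gripper_width: 0.4
```

```bash
cat >> h.py <<'E'
C=np.array([539.2,-153.2]);YB=-12.3
def go(lx,ly,tip,yaw=YB):
    c,s=np.cos(np.radians(YB)),np.sin(np.radians(YB))
    delta([C[0]+c*lx-s*ly,C[1]+s*lx+c*ly,tip+191],yaw)
    p=telemetry.state()['ee_pos'];d=p[:2]-C
    print('local now',np.round([c*d[0]+s*d[1],-s*d[0]+c*d[1],p[2]-191],2), 'F local',np.round(np.array([[c,s],[-s,c]])@telemetry.state()['force'][:2],1))
E
python3 -c "
from h import *
go(0,120,75);go(0,128,47)"
```

```text
shift [  0.7  -3.1 -41.8] turn [-0.0031 -0.0064 -0.0022] now [564.03 -32.9  307.8 ] [-179.91    0.39  -12.18] F [ 0.2 -0.2 -0.1] M [-0.01 -0.06  0.02] 8.8333 0.3684517120341299
local now [ -1.37 122.83 116.8 ] F local [ 0.3 -0.2]
shift [  2.4   4.8 -69.8] turn [-0.0031 -0.0064 -0.0022] now [564.03 -32.9  307.8 ] [-179.91    0.39  -12.18] F [ 0.2 -0.2 -0.1] M [-0.01 -0.06  0.02] 8.8333 0.3684517120341299
local now [ -1.37 122.83 116.8 ] F local [ 0.3 -0.2]
```

Emit:
{"method": "jog_arm", "body": {"series": [[[0.7,-2.5,-6],[-0.003,-0.006,-0.002],0],[[0.7,-3,-13],[-0.003,-0.006,-0.002],0],[[0.7,-3,-21],[-0.003,-0.006,-0.002],0],[[0.7,-3,-29],[-0.003,-0.006,-0.002],0],[[0.7,-3,-36],[-0.003,-0.006,-0.002],0]]}}

```text
time_s: 9.25
ee_pos: [564.6, -36.9, 271.0]
ee_rot: [180.0, 0.0, -12.4]
force: [-0.6, -1.0, 3.1]
gripper_width: 0.5
```

```bash
python3 -c "
from h import *
go(0,128,47)"
```

```text
shift [  1.8   8.8 -33. ] turn [ 0.     -0.0005  0.0014] now [564.62 -36.92 271.04] [ 1.7999e+02  2.0000e-02 -1.2380e+01] F [-0.6 -1.   3.1] M [-0.13 -0.03 -0.07] 9.25 0.462201183768161
local now [7.0000e-02 1.1902e+02 8.0040e+01] F local [-0.4 -1.1]
```

Emit:
{"method": "jog_arm", "body": {"series": [[[0.6,3,-7],[0,0,0],0],[[1.2,6,-14],[0,0,0],0],[[1.8,9,-21],[0,0,0],0],[[2,10,-28],[0,0,0],0],[[2,10,-34],[0,0,0],0]]}}

```text
time_s: 9.67
ee_pos: [566.5, -26.5, 236.0]
ee_rot: [-180.0, 0.1, -12.4]
force: [-0.0, 1.0, 0.3]
gripper_width: 0.7
```

```bash
python3 -c "
from h import *
go(0,118,46)
f=grab('scene','s5.png'); t=grab('top','t5.png')
a=cv2.resize(cv2.imread('pics/s5.png')[110:210,255:355],(400,400),interpolation=2)
b=cv2.resize(cv2.imread('pics/t5.png')[150:250,320:420],(400,400),interpolation=2)
cv2.imwrite('pics/c5.png',np.hstack([a,b]))"
```

```text
shift [ -2.1 -11.4   1. ] turn [-0.0003 -0.0013  0.0011] now [566.47 -26.49 236.  ] [-1.800e+02  8.000e-02 -1.236e+01] F [-0.   1.   0.3] M [ 0.13 -0.09  0.02] 9.6667 0.6652966021426301
local now [ -0.35 129.61  45.  ] F local [-0.3  1. ]
```

View pics/c5.png

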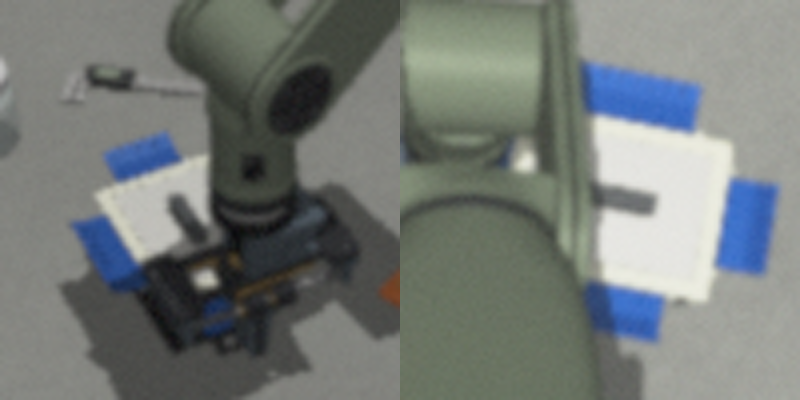

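The flap's spring rests against the finger at 1 N outward. Now I'll sweep inward in small steps.

Emit:
{"method": "jog_arm", "body": {"series": [[[-0.2,-1,0],[0,0,0],0],[[-0.4,-2,0],[0,0,0],0],[[-0.6,-3,0],[0,0,0],0],[[-0.8,-4,0],[0,0,0],0],[[-1.1,-5,0],[0,0,0],0]]}}

```text
time_s: 10.18
ee_pos: [565.2, -30.9, 235.5]
ee_rot: [-179.9, 0.2, -12.5]
force: [1.9, 8.0, -4.2]
gripper_width: 0.1
```

Emit:
{"method": "jog_arm", "body": {"series": [[[-0.1,-0.4,0],[0,0,0],0],[[-0.2,-0.8,0],[0,0,0],0],[[-0.3,-1.2,0],[0,0,0],0],[[-0.4,-1.6,0],[0,0,0],0],[[-0.4,-2,0],[0,0,0],0]]}}

```text
time_s: 10.6
ee_pos: [565.0, -31.8, 235.4]
ee_rot: [-179.7, 0.2, -12.5]
force: [2.2, 9.2, -5.1]
gripper_width: 1.0
```

Emit:
{"method": "jog_arm", "body": {"series": [[[-0.1,-0.4,0],[0,0,0],0],[[-0.2,-0.8,0],[0,0,0],0],[[-0.3,-1.2,0],[0,0,0],0],[[-0.4,-1.6,0],[0,0,0],0],[[-0.4,-2,0],[0,0,0],0]]}}

```text
time_s: 11.02
ee_pos: [564.8, -32.7, 235.2]
ee_rot: [-179.5, 0.2, -12.6]
force: [3.3, 9.7, -5.2]
gripper_width: 0.7
```

Emit:
{"method": "jog_arm", "body": {"series": [[[-0.1,-0.4,-0.4],[0,0,0],0],[[-0.2,-0.8,-0.8],[0,0,0],0],[[-0.3,-1.2,-1.2],[0,0,0],0],[[-0.4,-1.6,-1.6],[0,0,0],0],[[-0.4,-2,-2],[0,0,0],0]]}}

```text
time_s: 11.43
ee_pos: [564.5, -34.1, 233.7]
ee_rot: [-179.4, 0.1, -12.7]
force: [0.7, 6.8, 0.7]
gripper_width: 0.5
```

Emit:
{"method": "jog_arm", "body": {"series": [[[-0.1,-0.4,-0.4],[0,0,0],0],[[-0.2,-0.8,-0.8],[0,0,0],0],[[-0.3,-1.2,-1.2],[0,0,0],0],[[-0.4,-1.6,-1.6],[0,0,0],0],[[-0.4,-2,-2],[0,0,0],0]]}}

```text
time_s: 11.85
ee_pos: [564.0, -36.1, 232.0]
ee_rot: [-179.3, 0.1, -12.7]
force: [-1.0, 3.7, 0.3]
gripper_width: 0.4
```

Emit:
{"method": "jog_arm", "body": {"series": [[[-0.1,-0.4,0],[0,0,0],0],[[-0.2,-0.8,0],[0,0,0],0],[[-0.3,-1.2,0],[0,0,0],0],[[-0.4,-1.6,0],[0,0,0],0],[[-0.4,-2,0],[0,0,0],0]]}}

```text
time_s: 12.27
ee_pos: [563.7, -37.8, 231.9]
ee_rot: [-179.3, 0.1, -12.7]
force: [1.2, 6.1, -1.8]
gripper_width: 0.6
```

Emit:
{"method": "jog_arm", "body": {"series": [[[-0.1,-0.4,0],[0,0,0],0],[[-0.2,-0.8,0],[0,0,0],0],[[-0.3,-1.2,0],[0,0,0],0],[[-0.4,-1.6,0],[0,0,0],0],[[-0.4,-2,0],[0,0,0],0]]}}

```text
time_s: 12.68
ee_pos: [563.5, -38.8, 231.8]
ee_rot: [-179.1, 0.1, -12.8]
force: [2.3, 9.7, -3.7]
gripper_width: 0.8
```

Emit:
{"method": "jog_arm", "body": {"series": [[[-0.1,-0.4,0],[0,0,0],0],[[-0.2,-0.8,0],[0,0,0],0],[[-0.3,-1.2,0],[0,0,0],0],[[-0.4,-1.6,0],[0,0,0],0],[[-0.4,-2,0],[0,0,0],0]]}}

```text
time_s: 13.1
ee_pos: [563.3, -39.6, 231.7]
ee_rot: [-178.9, 0.1, -12.9]
force: [2.1, 10.7, -2.7]
gripper_width: 0.4
```

Correcting for tool tilt, the tip held at D≈25 up to 9.7 N. The force then fell to 3.7 N while it advanced 5 mm, and rose hard at D≈20. That is a snap followed by the stop, so I'll back off and check.

Emit:
{"method": "jog_arm", "body": {"series": [[[0.6,3,0],[-0.01,0,0.01],0],[[1.3,6,0],[-0.019,0,0.01],0],[[2,10,0],[-0.019,0,0.01],0],[[3,14,5],[-0.019,0,0.01],0],[[3.5,17,25],[-0.019,0,0.01],0]]}}

```text
time_s: 13.52
ee_pos: [565.9, -22.5, 254.7]
ee_rot: [179.9, 0.2, -12.3]
force: [0.0, 0.7, -0.2]
gripper_width: 0.6
```

Emit:
{"method": "jog_arm", "body": {"series": [[[0,0,30],[0,0,0],0],[[0,0,60],[0,0,0],0],[[0,0,85],[0,0,0],0],[[0,0,85],[0,0,0],0],[[0,0,85],[0,0,0],0]]}}

```text
time_s: 13.93
ee_pos: [566.1, -22.6, 341.7]
ee_rot: [179.9, -0.0, -12.3]
force: [0.2, -0.2, -0.8]
gripper_width: 0.2
```

```bash
python3 -c "
from h import *
go(0,-120,120)
f=grab('scene','s6.png'); t=grab('top','t6.png')
a=cv2.resize(cv2.imread('pics/s6.png')[110:210,255:355],(400,400),interpolation=2)
b=cv2.resize(cv2.imread('pics/t6.png')[150:250,320:420],(400,400),interpolation=2)
cv2.imwrite('pics/c6.png',np.hstack([a,b]))"
```

```text
shift [ -52.5 -247.8  -30.7] turn [ 0.001  -0.0002  0.0003] now [566.13 -22.6  341.71] [179.94  -0.   -12.32] F [ 0.2 -0.2 -0.8] M [ 0.02 -0.02 -0.04] 13.9333 0.1561718201558453
local now [ -1.51 133.34 150.71] F local [ 0.2 -0.2]
```

View pics/c6.png

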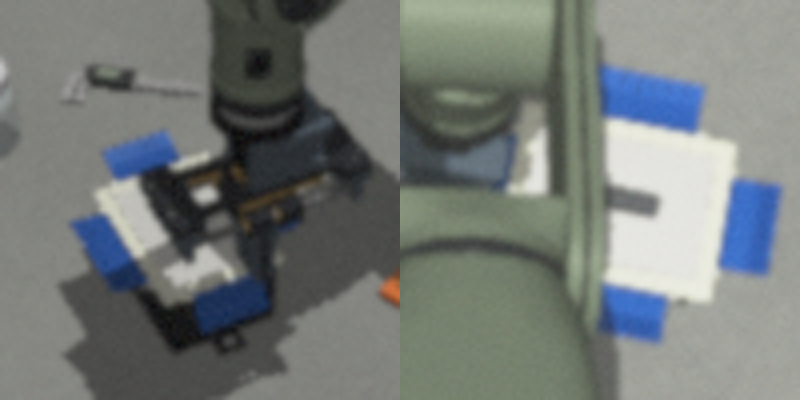

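The +y flap hangs down and stays, seen at crop (235,305). Next is the −y flap.

Emit:
{"method": "jog_arm", "body": {"series": [[[-8,-35,0],[0,0,0],0],[[-16,-75,0],[0,0,0],0],[[-25,-116,0],[0,0,0],0],[[-33,-155,0],[0,0,0],0],[[-41,-190,0],[0,0,0],0]]}}

```text
time_s: 14.45
ee_pos: [523.5, -214.5, 337.5]
ee_rot: [179.9, 0.5, -12.3]
force: [0.1, -1.0, -0.0]
gripper_width: 0.9
```

```bash
python3 -c "
from h import *
go(0,-120,112)"
```

```text
shift [ -9.9 -56.  -34.5] turn [-0.0002 -0.0088  0.0005] now [ 523.49 -214.48  337.46] [179.91   0.5  -12.33] F [ 0.1 -1.  -0. ] M [ 0.01 -0.11  0.03] 14.45 0.8658527367379975
local now [ -2.3  -63.22 146.46] F local [ 0.3 -0.9]
```

Emit:
{"method": "jog_arm", "body": {"series": [[[-5,-30,0],[0,-0.008,0],0],[[-9,-50,0],[0,-0.008,0],0],[[-10,-56,-8],[0,-0.008,0],0],[[-10,-56,-18],[0,-0.008,0],0],[[-10,-56,-26],[0,-0.008,0],0]]}}

```text
time_s: 14.87
ee_pos: [513.1, -269.9, 309.1]
ee_rot: [-179.9, 0.2, -12.4]
force: [0.4, 0.2, -0.5]
gripper_width: 0.4
```

```bash
python3 -c "
from h import *
go(0,-120,80)"
```

```text
shift [  0.6  -0.6 -38.1] turn [-0.0025 -0.0038  0.0011] now [ 513.07 -269.88  309.09] [-179.91    0.24  -12.36] F [ 0.4  0.2 -0.5] M [ 0.01 -0.07 -0.05] 14.8667 0.40392196402886493
local now [  -0.68 -119.57  118.09] F local [0.4 0.3]
```

Emit:
{"method": "jog_arm", "body": {"series": [[[0.6,-0.6,-7],[-0.002,-0.004,0.001],0],[[0.6,-0.6,-14],[-0.002,-0.004,0.001],0],[[0.6,-0.6,-22],[-0.002,-0.004,0.001],0],[[0.6,-0.6,-30],[-0.002,-0.004,0.001],0],[[0.6,-0.6,-38],[-0.002,-0.004,0.001],0]]}}

```text
time_s: 15.28
ee_pos: [513.9, -270.0, 270.5]
ee_rot: [-180.0, -0.0, -12.3]
force: [-1.0, -0.8, 3.8]
gripper_width: 0.5
```

Emit:
{"method": "jog_arm", "body": {"series": [[[-0.6,-3,-7],[0,0,0],0],[[-1.2,-6,-14],[0,0,0],0],[[-1.8,-9,-21],[0,0,0],0],[[-2,-10,-28],[0,0,0],0],[[-2,-10,-34],[0,0,0],0]]}}

```text
time_s: 15.7
ee_pos: [511.6, -280.5, 235.6]
ee_rot: [-180.0, 0.0, -12.3]
force: [-0.7, -1.4, -0.5]
gripper_width: 0.5
```

```bash
python3 -c "
from h import *
go(0,-130,46)"
```

```text
shift [-0.1  0.3  1.4] turn [-0.0001 -0.0001 -0.0004] now [ 511.64 -280.51  235.57] [-179.99    0.    -12.28] F [-0.7 -1.4 -0.5] M [-0.19 -0.01  0.03] 15.7 0.5416496286121238
local now [   0.19 -130.26   44.57] F local [-0.4 -1.5]
```

Emit:
{"method": "jog_arm", "body": {"series": [[[0.2,1,0],[0,0,0],0],[[0.4,2,-0.5],[0,0,0],0],[[0.6,3,-1],[0,0,0],0],[[0.8,4,-1.5],[0,0,0],0],[[0.8,4,-2],[0,0,0],0]]}}

```text
time_s: 16.12
ee_pos: [512.5, -276.3, 233.7]
ee_rot: [-180.0, -0.0, -12.3]
force: [-0.7, -2.0, -0.9]
gripper_width: 0.4
```

Emit:
{"method": "jog_arm", "body": {"series": [[[0.1,0.4,-0.3],[0,0,0],0],[[0.2,0.8,-0.6],[0,0,0],0],[[0.3,1.2,-0.9],[0,0,0],0],[[0.4,1.6,-1.2],[0,0,0],0],[[0.4,2,-1.5],[0,0,0],0]]}}

```text
time_s: 16.53
ee_pos: [512.9, -274.2, 232.3]
ee_rot: [-180.0, -0.0, -12.3]
force: [-1.0, -1.8, -0.1]
gripper_width: 0.2
```

Emit:
{"method": "jog_arm", "body": {"series": [[[0.1,0.4,-0.3],[0,0,0],0],[[0.2,0.8,-0.6],[0,0,0],0],[[0.3,1.2,-0.9],[0,0,0],0],[[0.4,1.6,-1.2],[0,0,0],0],[[0.4,2,-1.5],[0,0,0],0]]}}

```text
time_s: 16.95
ee_pos: [513.4, -272.1, 230.8]
ee_rot: [-180.0, -0.0, -12.3]
force: [-0.4, -1.6, -1.2]
gripper_width: 0.4
```

Emit:
{"method": "jog_arm", "body": {"series": [[[0.1,0.4,0],[0,0,0],0],[[0.2,0.8,0],[0,0,0],0],[[0.3,1.2,0],[0,0,0],0],[[0.4,1.6,-0.5],[0,0,0],0],[[0.4,2,-0.5],[0,0,0],0]]}}

```text
time_s: 17.37
ee_pos: [513.7, -270.5, 230.3]
ee_rot: [180.0, -0.0, -12.2]
force: [-0.2, -6.4, -2.4]
gripper_width: 0.4
```

Emit:
{"method": "jog_arm", "body": {"series": [[[0.1,0.4,0],[0,0,0],0],[[0.2,0.8,0],[0,0,0],0],[[0.3,1.2,0],[0,0,0],0],[[0.4,1.6,-0.5],[0,0,0],0],[[0.4,2,-0.5],[0,0,0],0]]}}

```text
time_s: 17.78
ee_pos: [514.0, -269.3, 229.7]
ee_rot: [179.8, -0.0, -12.2]
force: [-1.7, -7.1, -2.2]
gripper_width: 0.4
```

Emit:
{"method": "jog_arm", "body": {"series": [[[0.1,0.4,-0.3],[0,0,0],0],[[0.2,0.8,-0.6],[0,0,0],0],[[0.3,1.2,-0.9],[0,0,0],0],[[0.4,1.6,-1.2],[0,0,0],0],[[0.4,2,-1.5],[0,0,0],0]]}}

```text
time_s: 18.2
ee_pos: [514.3, -267.8, 228.7]
ee_rot: [179.8, -0.1, -12.2]
force: [-2.0, -5.3, 1.3]
gripper_width: 0.5
```

Emit:
{"method": "jog_arm", "body": {"series": [[[0.1,0.4,-0.3],[0,0,0],0],[[0.2,0.8,-0.6],[0,0,0],0],[[0.3,1.2,-0.9],[0,0,0],0],[[0.4,1.6,-1.2],[0,0,0],0],[[0.4,2,-1.5],[0,0,0],0]]}}

```text
time_s: 18.62
ee_pos: [514.7, -265.8, 227.6]
ee_rot: [179.8, -0.1, -12.2]
force: [-1.9, -3.1, 0.8]
gripper_width: 0.4
```

Snapped, by the force drop. I'll push on until it rises at the stop.

Emit:
{"method": "jog_arm", "body": {"series": [[[0.1,0.4,0],[0,0,0],0],[[0.2,0.8,0],[0,0,0],0],[[0.3,1.2,0],[0,0,0],0],[[0.4,1.6,0],[0,0,0],0],[[0.4,2,0],[0,0,0],0]]}}

```text
time_s: 19.03
ee_pos: [515.2, -263.8, 227.4]
ee_rot: [179.8, -0.1, -12.2]
force: [-0.8, -4.0, -2.7]
gripper_width: 0.2
```

Emit:
{"method": "jog_arm", "body": {"series": [[[0.1,0.4,0],[0,0,0],0],[[0.2,0.8,0],[0,0,0],0],[[0.3,1.2,0],[0,0,0],0],[[0.4,1.6,0],[0,0,0],0],[[0.4,2,0],[0,0,0],0]]}}

```text
time_s: 19.45
ee_pos: [515.4, -262.7, 227.3]
ee_rot: [179.6, -0.1, -12.1]
force: [-2.6, -8.5, -2.5]
gripper_width: 0.5
```

Emit:
{"method": "jog_arm", "body": {"series": [[[0.1,0.4,0],[0,0,0],0],[[0.2,0.8,0],[0,0,0],0],[[0.3,1.2,0],[0,0,0],0],[[0.4,1.6,0],[0,0,0],0],[[0.4,1.6,0],[0,0,0],0]]}}

```text
time_s: 19.87
ee_pos: [515.5, -262.2, 227.3]
ee_rot: [179.4, -0.1, -12.1]
force: [-1.9, -7.6, -2.4]
gripper_width: 0.4
```

Emit:
{"method": "jog_arm", "body": {"series": [[[-0.6,-3,0],[0.002,0,0],0],[[-1.3,-6,0],[0.006,0,0],0],[[-2,-10,0],[0.006,0,0],0],[[-3,-14,5],[0.006,0,0],0],[[-3.5,-17,25],[0.006,0,0],0]]}}

```text
time_s: 20.28
ee_pos: [511.1, -278.8, 250.1]
ee_rot: [179.9, 0.3, -12.1]
force: [-0.0, -0.4, 0.4]
gripper_width: 0.6
```

Emit:
{"method": "jog_arm", "body": {"series": [[[0,0,30],[0,0,0],0],[[0,0,60],[0,0,0],0],[[0,0,85],[0,0,0],0],[[0,0,85],[0,0,0],0],[[0,0,85],[0,0,0],0]]}}

```text
time_s: 20.7
ee_pos: [511.3, -278.9, 337.1]
ee_rot: [179.9, 0.1, -12.1]
force: [0.4, 0.2, -0.3]
gripper_width: 0.7
```

```bash
python3 -c "
from h import *
go(99,0,120)
f=grab('scene','s7.png'); t=grab('top','t7.png')
a=cv2.resize(cv2.imread('pics/s7.png')[110:210,255:355],(400,400),interpolation=2)
b=cv2.resize(cv2.imread('pics/t7.png')[150:250,320:420],(400,400),interpolation=2)
cv2.imwrite('pics/c7.png',np.hstack([a,b]))"
```

```text
shift [124.6 104.6 -26.1] turn [ 0.0017 -0.0018 -0.0038] now [ 511.31 -278.91  337.12] [ 1.7988e+02  8.0000e-02 -1.2080e+01] F [ 0.4  0.2 -0.3] M [ 0.   -0.07  0.04] 20.7 0.6734967489830644
local now [  -0.47 -128.77  146.12] F local [0.3 0.3]
```

View pics/c7.png

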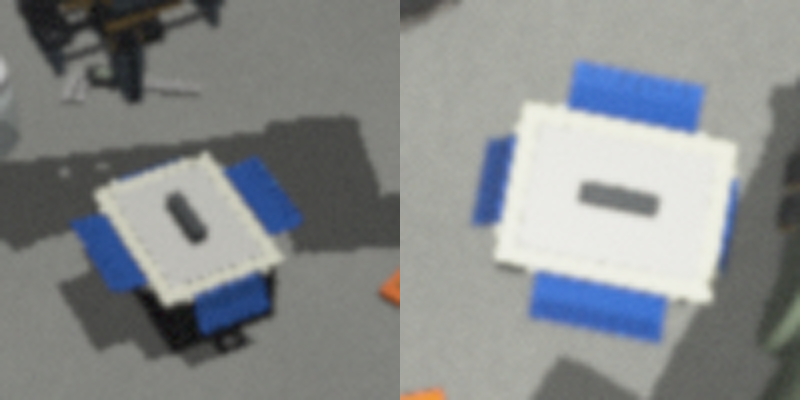

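Both short flaps stay down; in the top crop only slivers show, at (495,180) and (730,225). Next is the +x long flap.

Emit:
{"method": "jog_arm", "body": {"series": [[[30,0,0],[0,0,0],0],[[65,10,0],[0,0,0],0],[[95,35,0],[0,0,0],0],[[115,65,0],[0,0,-0.003],0],[[122,95,0],[0,0,-0.003],0]]}}

```text
time_s: 21.22
ee_pos: [635.1, -182.5, 331.8]
ee_rot: [-180.0, 0.5, -12.3]
force: [0.3, 0.2, -1.1]
gripper_width: 0.5
```

```bash
python3 -c "
from h import *
go(97.5,0,112)"
```

```text
shift [ -0.6   8.6 -28.8] turn [-0.0022 -0.0082 -0.0004] now [ 635.06 -182.53  331.83] [-179.98    0.49  -12.28] F [ 0.3  0.2 -1.1] M [-0.03 -0.08 -0.01] 21.2167 0.48976232238705425
local now [ 99.91  -8.24 140.83] F local [0.2 0.3]
```

Emit:
{"method": "jog_arm", "body": {"series": [[[-0.6,8.6,-5],[-0.002,-0.008,0],0],[[-0.6,8.6,-12],[-0.002,-0.008,0],0],[[-0.6,8.6,-20],[-0.002,-0.008,0],0],[[-0.6,8.6,-27],[-0.002,-0.008,0],0],[[-0.6,8.6,-30],[-0.002,-0.008,0],0]]}}

```text
time_s: 21.63
ee_pos: [633.5, -175.3, 299.8]
ee_rot: [180.0, 0.2, -12.4]
force: [-0.2, -0.4, 0.5]
gripper_width: 0.4
```

```bash
python3 -c "
from h import *
go(97.5,0,80)"
```

```text
shift [  1.    1.3 -28.8] turn [-0.0007 -0.0035  0.0013] now [ 633.49 -175.32  299.76] [180.     0.2  -12.38] F [-0.2 -0.4  0.5] M [-0.01 -0.06  0.  ] 21.6333 0.3853435445377503
local now [ 96.84  -1.52 108.76] F local [-0.1 -0.4]
```

Emit:
{"method": "jog_arm", "body": {"series": [[[1,1.3,-6],[0,-0.003,0.001],0],[[1,1.3,-12],[0,-0.003,0.001],0],[[1,1.3,-18],[0,-0.003,0.001],0],[[1,1.3,-24],[0,-0.003,0.001],0],[[1,1.3,-29],[0,-0.003,0.001],0]]}}

```text
time_s: 22.05
ee_pos: [634.5, -174.3, 270.3]
ee_rot: [-180.0, 0.0, -12.3]
force: [-0.6, -0.2, 1.4]
gripper_width: 0.3
```

Emit:
{"method": "jog_arm", "body": {"series": [[[3,-0.6,-7],[0,0,0],0],[[6,-1.3,-14],[0,0,0],0],[[9,-1.9,-21],[0,0,0],0],[[10,-2.1,-28],[0,0,0],0],[[10,-2.1,-34],[0,0,0],0]]}}

```text
time_s: 22.47
ee_pos: [644.9, -176.4, 235.2]
ee_rot: [-180.0, 0.0, -12.3]
force: [1.0, -0.4, 0.1]
gripper_width: 0.7
```

```bash
python3 -c "
from h import *
go(107.5,0,46)"
```

```text
shift [-0.7  0.3  1.8] turn [-0.0004 -0.0001  0.0005] now [ 644.93 -176.43  235.21] [-1.7998e+02  1.0000e-02 -1.2330e+01] F [ 1.  -0.4  0.1] M [-0.05 -0.28  0.04] 22.4667 0.7163609591715385
local now [108.25  -0.17  44.21] F local [ 1.1 -0.2]
```

Force on the tool is +1.1 N outward, so the flap is under the finger. Sweeping inward along −x.

Emit:
{"method": "jog_arm", "body": {"series": [[[-1,0.2,0],[0,0,0],0],[[-2,0.4,-0.5],[0,0,0],0],[[-3,0.6,-1],[0,0,0],0],[[-4,0.9,-1.5],[0,0,0],0],[[-4,0.9,-2],[0,0,0],0]]}}

```text
time_s: 22.88
ee_pos: [642.9, -175.9, 234.3]
ee_rot: [-180.0, -0.5, -12.3]
force: [7.6, -1.3, -3.0]
gripper_width: 0.5
```

Emit:
{"method": "jog_arm", "body": {"series": [[[-0.4,0.1,-0.3],[0,0,0],0],[[-0.8,0.2,-0.6],[0,0,0],0],[[-1.2,0.3,-0.9],[0,0,0],0],[[-1.6,0.4,-1.2],[0,0,0],0],[[-2,0.4,-1.5],[0,0,0],0]]}}

```text
time_s: 23.3
ee_pos: [641.7, -175.7, 233.2]
ee_rot: [-180.0, -0.7, -12.3]
force: [6.5, -0.9, -2.8]
gripper_width: 0.4
```

Emit:
{"method": "jog_arm", "body": {"series": [[[-0.4,0.1,-0.3],[0,0,0],0],[[-0.8,0.2,-0.6],[0,0,0],0],[[-1.2,0.3,-0.9],[0,0,0],0],[[-1.6,0.4,-1.2],[0,0,0],0],[[-2,0.4,-1.5],[0,0,0],0]]}}

```text
time_s: 23.72
ee_pos: [640.2, -175.4, 231.9]
ee_rot: [-180.0, -0.9, -12.3]
force: [5.1, -0.6, -1.7]
gripper_width: 0.5
```

Emit:
{"method": "jog_arm", "body": {"series": [[[-0.4,0.1,-0.3],[0,0,0],0],[[-0.8,0.2,-0.6],[0,0,0],0],[[-1.2,0.3,-0.9],[0,0,0],0],[[-1.6,0.4,-1.2],[0,0,0],0],[[-2,0.4,-1.5],[0,0,0],0]]}}

```text
time_s: 24.13
ee_pos: [637.9, -174.9, 230.3]
ee_rot: [-180.0, -0.8, -12.3]
force: [2.6, 0.0, -0.9]
gripper_width: 0.8
```

Emit:
{"method": "jog_arm", "body": {"series": [[[-0.4,0.1,0],[0,0,0],0],[[-0.8,0.2,0],[0,0,0],0],[[-1.2,0.3,0],[0,0,0],0],[[-1.6,0.4,0],[0,0,0],0],[[-2,0.4,0],[0,0,0],0]]}}

```text
time_s: 24.55
ee_pos: [635.8, -174.4, 230.3]
ee_rot: [-180.0, -0.8, -12.3]
force: [2.5, -0.3, -1.3]
gripper_width: 0.1
```

Emit:
{"method": "jog_arm", "body": {"series": [[[-0.4,0.1,0],[0,0,0],0],[[-0.8,0.2,0],[0,0,0],0],[[-1.2,0.3,0],[0,0,0],0],[[-1.6,0.4,0],[0,0,0],0],[[-2,0.4,0],[0,0,0],0]]}}

```text
time_s: 24.97
ee_pos: [633.8, -174.0, 230.3]
ee_rot: [-180.0, -0.8, -12.3]
force: [2.6, -0.4, -1.3]
gripper_width: 0.5
```

Emit:
{"method": "jog_arm", "body": {"series": [[[-0.4,0.1,0],[0,0,0],0],[[-0.8,0.2,0],[0,0,0],0],[[-1.2,0.3,0],[0,0,0],0],[[-1.6,0.4,0],[0,0,0],0],[[-2,0.4,0],[0,0,0],0]]}}

```text
time_s: 25.38
ee_pos: [632.7, -173.8, 230.6]
ee_rot: [-180.0, -1.0, -12.3]
force: [6.4, -1.2, -3.7]
gripper_width: 0.7
```

Emit:
{"method": "jog_arm", "body": {"series": [[[-0.4,0.1,0],[0,0,0],0],[[-0.8,0.2,-0.3],[0,0,0],0],[[-1.2,0.3,-0.6],[0,0,0],0],[[-1.6,0.4,-0.9],[0,0,0],0],[[-1.6,0.4,-0.9],[0,0,0],0]]}}

```text
time_s: 25.8
ee_pos: [631.8, -173.5, 230.3]
ee_rot: [-180.0, -1.2, -12.4]
force: [5.4, -0.2, -0.9]
gripper_width: 0.5
```

```bash
python3 -c "
from h import *
go(97,0,40)
f=grab('scene','s8.png'); t=grab('top','t8.png')
a=cv2.resize(cv2.imread('pics/s8.png')[110:210,255:355],(400,400),interpolation=2)
b=cv2.resize(cv2.imread('pics/t8.png')[150:250,320:420],(400,400),interpolation=2)
cv2.imwrite('pics/c8.png',np.hstack([a,b]))"
```

```text
shift [ 2.2 -0.3  0.7] turn [0.0043 0.0208 0.0009] now [ 631.78 -173.53  230.29] [-179.99   -1.22  -12.35] F [ 5.4 -0.2 -0.9] M [-0.18 -1.07 -0.  ] 25.8 0.5261711175499226
local now [94.79 -0.14 39.29] F local [5.4 0.9]
```

View pics/c8.png

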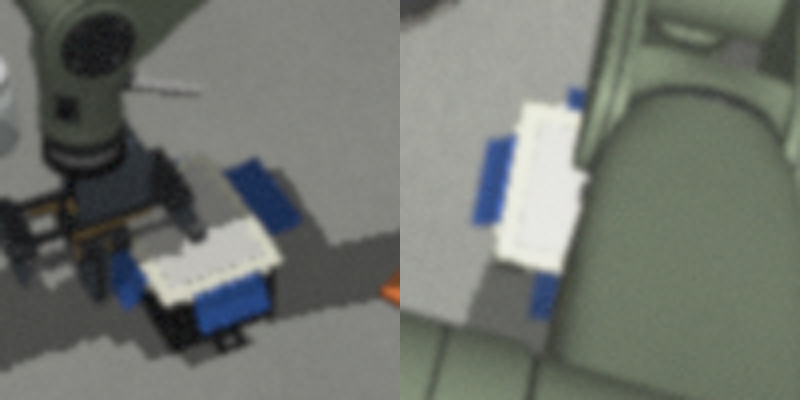

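Emit:
{"method": "jog_arm", "body": {"series": [[[-0.4,0.1,0],[0,0,0],0],[[-0.8,0.2,-0.3],[0,0,0],0],[[-1.2,0.3,-0.6],[0,0,0],0],[[-1.6,0.4,-0.9],[0,0,0],0],[[-2,0.4,-0.9],[0,0,0],0]]}}

```text
time_s: 26.32
ee_pos: [630.7, -173.3, 230.1]
ee_rot: [-180.0, -1.5, -12.4]
force: [6.9, -1.3, -1.2]
gripper_width: 0.4
```

Emit:
{"method": "jog_arm", "body": {"series": [[[-0.4,0.1,0],[0,0,0],0],[[-0.8,0.2,0],[0,0,0],0],[[-1.2,0.3,0],[0,0,0],0],[[-1.6,0.4,0],[0,0,0],0],[[-2,0.4,0],[0,0,0],0]]}}

```text
time_s: 26.73
ee_pos: [630.0, -173.2, 230.5]
ee_rot: [-180.0, -1.8, -12.4]
force: [8.6, -1.5, -3.4]
gripper_width: 0.6
```

Emit:
{"method": "jog_arm", "body": {"series": [[[-0.4,0.1,0],[0,0,0],0],[[-0.8,0.2,0],[0,0,0],0],[[-1.2,0.3,0],[0,0,0],0],[[-1.6,0.4,0],[0,0,0],0],[[-2,0.4,0],[0,0,0],0]]}}

```text
time_s: 27.15
ee_pos: [629.2, -173.0, 230.9]
ee_rot: [-180.0, -2.1, -12.4]
force: [9.2, -1.8, -1.9]
gripper_width: 0.4
```

Emit:
{"method": "jog_arm", "body": {"series": [[[-0.4,0.1,-0.2],[0,0,0],0],[[-0.8,0.2,-0.4],[0,0,0],0],[[-1.2,0.3,-0.4],[0,0,0],0],[[-1.6,0.4,-0.4],[0,0,0],0],[[-2,0.4,-0.4],[0,0,0],0]]}}

```text
time_s: 27.57
ee_pos: [628.2, -172.8, 231.0]
ee_rot: [-180.0, -2.3, -12.4]
force: [8.1, -1.2, -2.2]
gripper_width: 0.5
```

The tip is held at local x≈99 with about 9 N. I'll back off a few mm and see whether the flap follows the finger.

Emit:
{"method": "jog_arm", "body": {"series": [[[2,-0.4,0],[0,0,0],0],[[6,-1.3,0],[0.002,0.01,0],0],[[10,-2.1,0],[0.005,0.025,0],0],[[14,-3,0],[0.0085,0.039,0.001],0],[[14,-3,0],[0.0085,0.039,0.001],0]]}}

```text
time_s: 27.98
ee_pos: [642.8, -176.0, 230.6]
ee_rot: [180.0, 0.1, -12.3]
force: [0.8, -0.6, 0.3]
gripper_width: 0.7
```

```bash
python3 -c "
from h import *
go(107,0,40)
f=grab('scene','s9.png'); t=grab('top','t9.png')
a=cv2.resize(cv2.imread('pics/s9.png')[110:210,255:355],(400,400),interpolation=2)
b=cv2.resize(cv2.imread('pics/t9.png')[150:250,320:420],(400,400),interpolation=2)
cv2.imwrite('pics/c9.png',np.hstack([a,b]))"
```

```text
shift [ 1.  -0.   0.4] turn [-0.0002 -0.001   0.0003] now [ 642.76 -175.96  230.64] [ 1.800e+02  6.000e-02 -1.231e+01] F [ 0.8 -0.6  0.3] M [-0.04 -0.16  0.03] 27.9833 0.659548392906539
local now [106.04  -0.17  39.64] F local [ 0.9 -0.4]
```

View pics/c9.png

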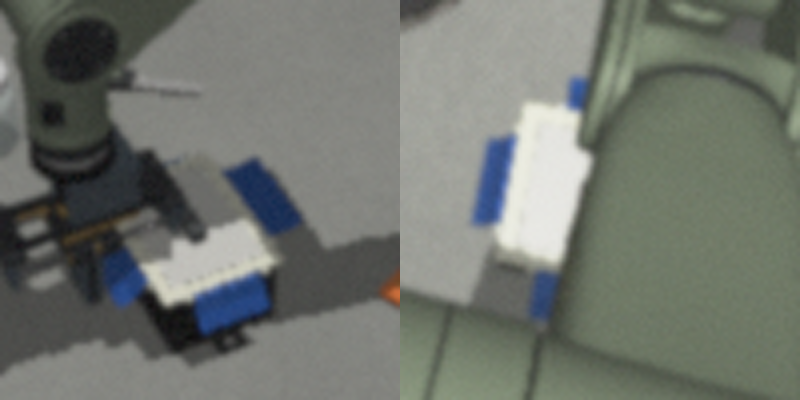

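The flap followed the finger (0.9 N, and the sliver grew wider), so it isn't latched; its ridge needs more than 9 N. I'll go again and hold the orientation this time.

Emit:
{"method": "jog_arm", "body": {"series": [[[-1.5,0.3,2],[0,0,0],0],[[-3,0.6,4],[0,0,0],0],[[-4.5,1,4],[0,0,0],0],[[-5.5,1.2,4],[0,0,0],0],[[-6.5,1.4,4],[0,0,0],0]]}}

```text
time_s: 28.5
ee_pos: [635.6, -174.4, 234.8]
ee_rot: [-180.0, -0.0, -12.3]
force: [4.1, -1.7, -1.6]
gripper_width: 0.5
```

```bash
python3 -c "
from h import *
go(97,0,42)"
```

```text
shift [-1.7  0.5 -1.8] turn [0.0001 0.0003 0.0004] now [ 635.65 -174.4   234.82] [-1.800e+02 -2.000e-02 -1.232e+01] F [ 4.1 -1.7 -1.6] M [-0.17 -0.85  0.01] 28.5 0.492284976218894
local now [98.75 -0.16 43.82] F local [ 4.3 -0.8]
```

Emit:
{"method": "jog_arm", "body": {"series": [[[-0.5,0.1,-0.4],[0,0,0],0],[[-1,0.2,-0.8],[0,0,0],0],[[-1.5,0.3,-1.2],[0,0,0],0],[[-2,0.4,-1.6],[0,0,0],0],[[-2.5,0.5,-2],[0,0,0],0]]}}

```text
time_s: 28.92
ee_pos: [633.9, -174.0, 233.6]
ee_rot: [180.0, -0.2, -12.3]
force: [5.4, -0.8, 1.2]
gripper_width: 0.3
```

```bash
python3 -c "
from h import *
go(97,0,42)"
```

```text
shift [ 0.1  0.1 -0.6] turn [0.0008 0.0035 0.0004] now [ 633.85 -174.01  233.61] [180.    -0.21 -12.32] F [ 5.4 -0.8  1.2] M [-0.17 -1.07  0.03] 28.9167 0.2668783319492277
local now [96.91 -0.17 42.61] F local [5.4 0.4]
```

Emit:
{"method": "jog_arm", "body": {"series": [[[-0.5,0.1,-0.2],[0.0008,0.0035,0],0],[[-1,0.2,-0.4],[0.0008,0.0035,0],0],[[-1.5,0.3,-0.6],[0.0008,0.0035,0],0],[[-2,0.4,-0.8],[0.0008,0.0035,0],0],[[-2,0.4,-1],[0.0008,0.0035,0],0]]}}

```text
time_s: 29.33
ee_pos: [633.1, -173.9, 233.3]
ee_rot: [180.0, -0.3, -12.3]
force: [6.9, -0.8, 0.4]
gripper_width: 0.5
```

```bash
python3 -c "
from h import *
go(97,0,42)"
```

```text
shift [ 0.9 -0.  -0.3] turn [0.0012 0.0051 0.0006] now [ 633.06 -173.86  233.33] [180.    -0.3  -12.33] F [ 6.9 -0.8  0.4] M [-0.24 -1.32  0.02] 29.3333 0.46714690483505505
local now [96.1  -0.19 42.33] F local [6.9 0.7]
```

Emit:
{"method": "jog_arm", "body": {"series": [[[-0.6,0.1,-0.3],[0.0012,0.005,0],0],[[-1.2,0.3,-0.6],[0.0012,0.005,0],0],[[-1.8,0.4,-0.9],[0.0012,0.005,0],0],[[-2.4,0.5,-1.2],[0.0012,0.005,0],0],[[-3,0.6,-1.5],[0.0012,0.005,0],0]]}}

```text
time_s: 29.75
ee_pos: [631.2, -173.4, 232.1]
ee_rot: [180.0, -0.3, -12.3]
force: [5.9, -1.4, -3.2]
gripper_width: 0.5
```

```bash
python3 -c "
from h import *
go(97,0,42)"
```

```text
shift [ 2.8 -0.4  0.9] turn [0.001  0.0045 0.0006] now [ 631.18 -173.45  232.12] [180.    -0.26 -12.33] F [ 5.9 -1.4 -3.2] M [-0.19 -1.12  0.06] 29.75 0.511958349006168
local now [94.18 -0.19 41.12] F local [ 6.  -0.1]
```

Emit:
{"method": "jog_arm", "body": {"series": [[[-0.5,0.1,-0.2],[0.001,0.0045,0],0],[[-1,0.2,-0.4],[0.001,0.0045,0],0],[[-1.5,0.3,-0.6],[0.001,0.0045,0],0],[[-2,0.4,-0.8],[0.001,0.0045,0],0],[[-2.5,0.5,-1],[0.001,0.0045,0],0]]}}

```text
time_s: 30.17
ee_pos: [629.4, -173.1, 231.5]
ee_rot: [-180.0, -0.2, -12.3]
force: [6.3, -0.3, -1.8]
gripper_width: 0.4
```

```bash
python3 -c "
from h import *
go(97,0,42)"
```

```text
shift [ 4.6 -0.8  1.5] turn [0.0007 0.0032 0.0007] now [ 629.35 -173.08  231.52] [-180.     -0.18  -12.34] F [ 6.3 -0.3 -1.8] M [-0.17 -1.27 -0.02] 30.1667 0.38766402589706705
local now [92.32 -0.22 40.52] F local [6.2 1. ]
```

Emit:
{"method": "jog_arm", "body": {"series": [[[-0.5,0.1,-0.2],[0.0007,0.003,0],0],[[-1,0.2,-0.4],[0.0007,0.003,0],0],[[-1.5,0.3,-0.4],[0.0007,0.003,0],0],[[-2,0.4,-0.4],[0.0007,0.003,0],0],[[-2.5,0.5,-0.4],[0.0007,0.003,0],0]]}}

```text
time_s: 30.58
ee_pos: [628.5, -172.9, 231.6]
ee_rot: [180.0, -0.4, -12.3]
force: [10.6, -2.0, -4.3]
gripper_width: 0.4
```

```bash
python3 -c "
from h import *
go(97,0,42)"
```

```text
shift [ 5.5 -1.   1.4] turn [0.0016 0.0071 0.0009] now [ 628.48 -172.91  231.61] [180.    -0.42 -12.35] F [10.6 -2.  -4.3] M [-0.36 -1.95  0.01] 30.5833 0.42779455157050184
local now [91.43 -0.24 40.61] F local [10.8  0.3]
```

Now it is stiff at tip x≈92.8, 6 mm further in than before. I'll back off and check.

Emit:
{"method": "jog_arm", "body": {"series": [[[2,-0.4,0],[0.0016,0.007,0],0],[[6,-1.3,0],[0.0016,0.007,0],0],[[8,-1.7,0],[0.0016,0.007,0],0],[[8,-1.7,0],[0.0016,0.007,0.001],0],[[8,-1.7,0],[0.0016,0.007,0.001],0]]}}

```text
time_s: 31.0
ee_pos: [636.0, -174.5, 231.2]
ee_rot: [-180.0, 0.1, -12.3]
force: [-0.4, -0.2, -0.6]
gripper_width: 0.6
```

```bash
python3 -c "
from h import *
go(107,0,40)
f=grab('scene','s10.png'); t=grab('top','t10.png')
a=cv2.resize(cv2.imread('pics/s10.png')[110:210,255:355],(400,400),interpolation=2)
b=cv2.resize(cv2.imread('pics/t10.png')[150:250,320:420],(400,400),interpolation=2)
cv2.imwrite('pics/c10.png',np.hstack([a,b]))"
```

```text
shift [ 7.8 -1.5 -0.2] turn [-0.0006 -0.0021 -0.0002] now [ 635.98 -174.51  231.22] [-1.7999e+02  1.2000e-01 -1.2290e+01] F [-0.4 -0.2 -0.6] M [-0.   -0.02  0.02] 31.0 0.5972622891555126
local now [99.09 -0.2  40.22] F local [-0.3 -0.3]
```

View pics/c10.png

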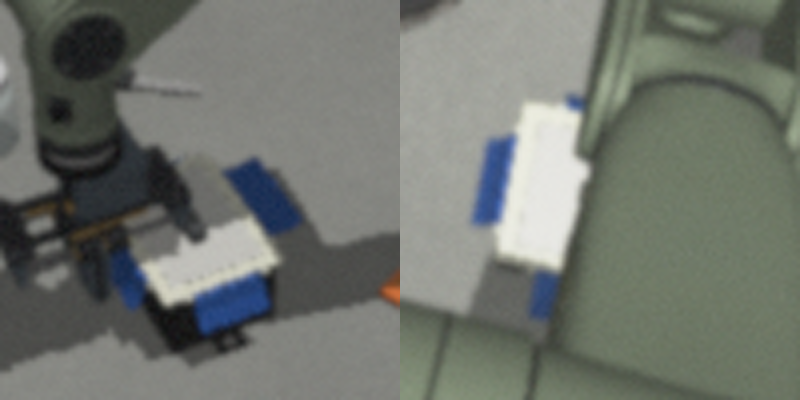

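Zero force and the flap stayed in, so it's latched. Last is the −x flap: up and over.

Emit:
{"method": "jog_arm", "body": {"series": [[[6,-1,0],[0,0,0],0],[[10,-2,20],[0,0,0],0],[[10,-2,55],[0,0,0],0],[[10,-2,90],[0,0,0],0],[[0,0,105],[0,0,0],0]]}}

```text
time_s: 31.52
ee_pos: [638.1, -175.0, 341.2]
ee_rot: [180.0, -0.4, -12.3]
force: [1.8, -0.2, 0.1]
gripper_width: 0.5
```

Emit:
{"method": "jog_arm", "body": {"series": [[[-38,8,2],[0,0,0],0],[[-78,17,2],[0,0,0],0],[[-118,25,2],[0,0,0],0],[[-158,34,2],[0,0,0],0],[[-190,41,2],[0,0,0],0]]}}

```text
time_s: 31.93
ee_pos: [445.3, -133.2, 343.1]
ee_rot: [180.0, -0.3, -12.3]
force: [-0.8, 0.7, -0.5]
gripper_width: 0.4
```

```bash
python3 -c "
from h import *
go(-97.5,0,112)
f=grab('scene','s11.png'); t=grab('top','t11.png')
a=cv2.resize(cv2.imread('pics/s11.png')[110:210,255:355],(400,400),interpolation=2)
b=cv2.resize(cv2.imread('pics/t11.png')[150:250,320:420],(400,400),interpolation=2)
cv2.imwrite('pics/c11.png',np.hstack([a,b]))"
```

```text
shift [ -1.4   0.8 -40.1] turn [ 0.0016  0.0058 -0.0003] now [ 445.33 -133.22  343.14] [179.98  -0.34 -12.28] F [-0.8  0.7 -0.5] M [-0.04 -0.1  -0.01] 31.9333 0.4498023957351751
local now [-95.98  -0.48 152.14] F local [-0.9  0.5]
```

View pics/c11.png

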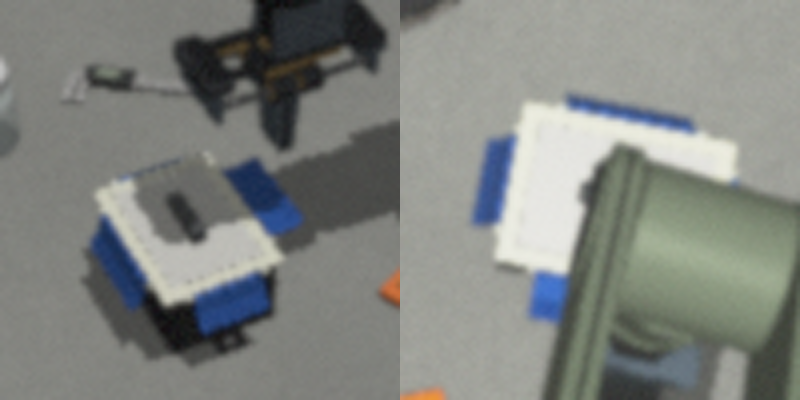

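Emit:
{"method": "jog_arm", "body": {"series": [[[-1.4,0.8,-12],[0.0016,0.006,0],0],[[-1.4,0.8,-24],[0.0016,0.006,0],0],[[-1.4,0.8,-33],[0.0016,0.006,0],0],[[-1.4,0.8,-36],[0.0016,0.006,0],0],[[-1.4,0.8,-38],[0.0016,0.006,0],0]]}}

```text
time_s: 32.45
ee_pos: [442.6, -132.0, 304.6]
ee_rot: [-180.0, 0.2, -12.3]
force: [-0.2, 1.1, -0.4]
gripper_width: 0.4
```

```bash
python3 -c "
from h import *
go(-97.5,0,80)"
```

```text
shift [  1.3  -0.4 -33.6] turn [-0.0013 -0.0041  0.    ] now [ 442.64 -132.04  304.56] [-179.98    0.24  -12.3 ] F [-0.2  1.1 -0.4] M [-0.03 -0.07 -0.01] 32.45 0.4450653359225601
local now [-9.8850e+01  1.0000e-01  1.1356e+02] F local [-0.4  1. ]
```

Emit:
{"method": "jog_arm", "body": {"series": [[[1.3,-0.4,-7],[-0.001,-0.004,0],0],[[1.3,-0.4,-14],[-0.001,-0.004,0],0],[[1.3,-0.4,-21],[-0.001,-0.004,0],0],[[1.3,-0.4,-28],[-0.001,-0.004,0],0],[[1.3,-0.4,-34],[-0.001,-0.004,0],0]]}}

```text
time_s: 32.87
ee_pos: [444.0, -132.5, 269.8]
ee_rot: [-180.0, 0.0, -12.3]
force: [0.2, 0.5, 1.3]
gripper_width: 0.6
```

Emit:
{"method": "jog_arm", "body": {"series": [[[-3,0.6,-7],[0,0,0],0],[[-6,1.3,-14],[0,0,0],0],[[-9,1.9,-21],[0,0,0],0],[[-10,2.1,-28],[0,0,0],0],[[-10,2.1,-33],[0,0,0],0]]}}

```text
time_s: 33.28
ee_pos: [433.1, -130.1, 235.7]
ee_rot: [-180.0, 0.1, -12.3]
force: [-0.1, 0.9, 0.8]
gripper_width: 0.2
```

```bash
python3 -c "
from h import *
go(-107.5,0,46)"
```

```text
shift [ 1.1 -0.2  1.3] turn [-0.001  -0.0024  0.0001] now [ 433.07 -130.11  235.72] [-1.7998e+02  1.5000e-01 -1.2310e+01] F [-0.1  0.9  0.8] M [0.02 0.06 0.05] 33.2833 0.21362801405191176
local now [-1.0861e+02 -5.0000e-02  4.4720e+01] F local [-0.3  0.9]
```

Emit:
{"method": "jog_arm", "body": {"series": [[[1,-0.2,0],[0,-0.002,0],0],[[2,-0.4,-0.5],[0,-0.002,0],0],[[3,-0.6,-1],[0,-0.002,0],0],[[4,-0.9,-1.5],[0,-0.002,0],0],[[4,-0.9,-2],[0,-0.002,0],0]]}}

```text
time_s: 33.7
ee_pos: [435.2, -130.6, 232.7]
ee_rot: [-179.9, 0.5, -12.3]
force: [-5.8, 0.6, -2.3]
gripper_width: 0.7
```

```bash
python3 -c "
from h import *
go(-103,0,44)"
```

```text
shift [ 3.4 -0.7  2.3] turn [-0.003  -0.0079 -0.0002] now [ 435.15 -130.56  232.7 ] [-179.93    0.48  -12.29] F [-5.8  0.6 -2.3] M [ 0.06  0.98 -0.03] 33.7 0.6654974454341773
local now [-1.0648e+02 -4.0000e-02  4.1700e+01] F local [-5.8 -0.7]
```

Emit:
{"method": "jog_arm", "body": {"series": [[[0.5,-0.1,0],[-0.002,-0.006,0],0],[[1,-0.2,0],[-0.002,-0.006,0],0],[[1.5,-0.3,0],[-0.002,-0.006,0],0],[[2,-0.4,0],[-0.002,-0.006,0],0],[[2.5,-0.5,0],[-0.002,-0.006,0],0]]}}

```text
time_s: 34.12
ee_pos: [435.8, -130.6, 231.8]
ee_rot: [-180.0, 0.5, -12.3]
force: [-8.2, -0.1, -2.3]
gripper_width: 0.4
```

```bash
python3 -c "
from h import *
go(-103,0,44)"
```

```text
shift [ 2.7 -0.7  3.2] turn [-0.0027 -0.0089 -0.0006] now [ 435.83 -130.6   231.81] [-179.96    0.53  -12.27] F [-8.2 -0.1 -2.3] M [0.01 1.21 0.  ] 34.1167 0.42580569324528345
local now [-1.0581e+02  6.0000e-02  4.0810e+01] F local [-8.  -1.8]
```

The flap is friction-locked on the finger. I'll follow its arc by moving in and down together.

Emit:
{"method": "jog_arm", "body": {"series": [[[0.5,-0.1,-1],[-0.002,-0.008,0],0],[[1,-0.2,-2],[-0.002,-0.008,0],0],[[1.5,-0.3,-3],[-0.002,-0.008,0],0],[[2,-0.4,-4],[-0.002,-0.008,0],0],[[2.5,-0.5,-5],[-0.002,-0.008,0],0]]}}

```text
time_s: 34.53
ee_pos: [438.5, -131.1, 226.8]
ee_rot: [-180.0, 0.0, -12.3]
force: [-3.0, 0.4, -1.3]
gripper_width: 0.4
```

```bash
python3 -c "
from h import *
go(-103,0,36)"
```

```text
shift [ 0.  -0.2  0.2] turn [-0.0008 -0.0006 -0.0005] now [ 438.53 -131.09  226.77] [-1.7996e+02  4.0000e-02 -1.2270e+01] F [-3.   0.4 -1.3] M [0.08 0.48 0.01] 34.5333 0.3629745104435018
local now [-103.07    0.16   35.77] F local [-3.  -0.2]
```

Emit:
{"method": "jog_arm", "body": {"series": [[[0.8,-0.2,-0.6],[0,0,0],0],[[1.6,-0.3,-1.2],[0,0,0],0],[[2.4,-0.5,-1.8],[0,0,0],0],[[3.2,-0.7,-2.4],[0,0,0],0],[[4,-0.9,-3],[0,0,0],0]]}}

```text
time_s: 34.95
ee_pos: [442.8, -132.0, 224.0]
ee_rot: [-180.0, 0.0, -12.3]
force: [-3.8, 1.9, 1.8]
gripper_width: 0.2
```

```bash
python3 -c "
from h import *
go(-97,0,36)"
```

```text
shift [ 1.6 -0.5  3. ] turn [-0.0007 -0.0001 -0.0005] now [ 442.8  -132.03  223.99] [-1.7996e+02  1.0000e-02 -1.2270e+01] F [-3.8  1.9  1.8] M [0.15 0.49 0.03] 34.95 0.1607629617918373
local now [-98.7    0.15  32.99] F local [-4.1  1.1]
```

Emit:
{"method": "jog_arm", "body": {"series": [[[0.5,-0.1,-0.2],[0,0,0],0],[[1,-0.2,-0.4],[0,0,0],0],[[1.5,-0.3,-0.6],[0,0,0],0],[[2,-0.4,-0.8],[0,0,0],0],[[2.5,-0.5,-1],[0,0,0],0]]}}

```text
time_s: 35.37
ee_pos: [444.7, -132.4, 222.8]
ee_rot: [-180.0, 0.1, -12.3]
force: [-4.3, 0.9, 1.0]
gripper_width: 0.6
```

```bash
python3 -c "
from h import *
go(-97,0,36)"
```

```text
shift [-0.3 -0.2  4.2] turn [-0.0012 -0.0021 -0.0005] now [ 444.69 -132.38  222.84] [-1.7996e+02  1.3000e-01 -1.2270e+01] F [-4.3  0.9  1. ] M [ 0.12  0.84 -0.01] 35.3667 0.6416456455904944
local now [-96.77   0.21  31.84] F local [-4.4 -0. ]
```

Emit:
{"method": "jog_arm", "body": {"series": [[[0.5,-0.1,-0.2],[-0.001,-0.002,0],0],[[1,-0.2,-0.4],[-0.001,-0.002,0],0],[[1.5,-0.3,-0.6],[-0.001,-0.002,0],0],[[2,-0.4,-0.8],[-0.001,-0.002,0],0],[[2.5,-0.5,-1],[-0.001,-0.002,0],0]]}}

```text
time_s: 35.78
ee_pos: [446.7, -132.8, 221.4]
ee_rot: [-180.0, 0.1, -12.3]
force: [-5.2, 0.9, -1.9]
gripper_width: 0.5
```

```bash
python3 -c "
from h import *
go(-97,0,36)"
```

```text
shift [-2.3  0.2  5.6] turn [-0.0007 -0.0019 -0.0006] now [ 446.73 -132.77  221.39] [-1.7998e+02  1.2000e-01 -1.2270e+01] F [-5.2  0.9 -1.9] M [ 0.13  0.66 -0.03] 35.7833 0.47934844721586556
local now [-94.69   0.26  30.39] F local [-5.3 -0.2]
```

Emit:
{"method": "jog_arm", "body": {"series": [[[0.5,-0.1,0],[-0.001,-0.002,0],0],[[1,-0.2,0],[-0.001,-0.002,0],0],[[1.5,-0.3,-0.3],[-0.001,-0.002,0],0],[[2,-0.4,-0.3],[-0.001,-0.002,0],0],[[2.5,-0.5,-0.3],[-0.001,-0.002,0],0]]}}

```text
time_s: 36.2
ee_pos: [448.5, -133.1, 221.0]
ee_rot: [180.0, 0.2, -12.3]
force: [-7.7, 1.3, 2.3]
gripper_width: 0.6
```

```bash
python3 -c "
from h import *
go(-97,0,36)"
```

```text
shift [-4.1  0.6  6. ] turn [-0.0003 -0.0026 -0.0007] now [ 448.55 -133.13  220.97] [ 1.7999e+02  1.5000e-01 -1.2260e+01] F [-7.7  1.3  2.3] M [ 0.09  1.16 -0.  ] 36.2 0.6447407041181752
local now [-92.85   0.3   29.97] F local [-7.8 -0.3]
```

Emit:
{"method": "jog_arm", "body": {"series": [[[0.5,-0.1,0],[0,-0.0025,0],0],[[1,-0.2,-0.2],[0,-0.0025,0],0],[[1.5,-0.3,-0.4],[0,-0.0025,0],0],[[2,-0.4,-0.6],[0,-0.0025,0],0],[[2.5,-0.5,-0.8],[0,-0.0025,0],0]]}}

```text
time_s: 36.62
ee_pos: [449.5, -133.3, 220.2]
ee_rot: [-180.0, 0.3, -12.2]
force: [-11.2, 2.6, 7.1]
gripper_width: 0.5
```

```bash
python3 -c "
from h import *
go(-97,0,36)"
```

```text
shift [-5.   0.8  6.8] turn [-0.0015 -0.0056 -0.0011] now [ 449.46 -133.3   220.2 ] [-179.98    0.33  -12.24] F [-11.2   2.6   7.1] M [ 0.11  1.67 -0.01] 36.6167 0.5299892912753901
local now [-91.92   0.33  29.2 ] F local [-11.5   0.1]
```

Firm now, with no clear drop felt. I'll back off to test whether it's held.

Emit:
{"method": "jog_arm", "body": {"series": [[[-2,0.4,1],[-0.001,-0.005,0],0],[[-4,0.9,2],[-0.001,-0.005,0],0],[[-5,1.1,3],[-0.001,-0.005,0],0],[[-5,1.1,4],[-0.001,-0.005,0],0],[[-5,1.1,4],[-0.001,-0.005,0],0]]}}

```text
time_s: 37.03
ee_pos: [445.4, -132.5, 224.8]
ee_rot: [-180.0, -0.1, -12.2]
force: [0.1, 1.1, 0.1]
gripper_width: 0.6
```

```bash
python3 -c "
from h import *
go(-92,0,38)"
```

```text
shift [ 3.9 -1.1  4.2] turn [ 0.0005  0.0024 -0.0011] now [ 445.36 -132.47  224.84] [-1.800e+02 -1.400e-01 -1.224e+01] F [0.1 1.1 0.1] M [-0.03 -0.05  0.01] 37.0333 0.5739825463554717
local now [-96.1    0.26  33.84] F local [-0.2  1.1]
```

No contact after 4 mm of retreat, so the flap is held. I'll withdraw and inspect everything.

Emit:
{"method": "jog_arm", "body": {"series": [[[-6,1,0],[0,0,0],0],[[-14,3,5],[0,0,0],0],[[-18,4,30],[0,0,0],0],[[-18,4,65],[0,0,0],0],[[-18,4,100],[0,0,0],0]]}}

```text
time_s: 37.45
ee_pos: [426.0, -128.1, 325.5]
ee_rot: [-180.0, 0.0, -12.2]
force: [1.9, -0.1, -0.3]
gripper_width: 0.4
```

Emit:
{"method": "jog_arm", "body": {"series": [[[-30,-30,20],[0,0,0],0],[[-50,-65,35],[0,0,0],0],[[-60,-105,50],[0,0,0],0],[[-70,-145,60],[0,0,0],0],[[-80,-180,60],[0,0,0],0]]}}

```text
time_s: 37.87
ee_pos: [345.9, -304.8, 387.9]
ee_rot: [179.9, -0.2, -12.2]
force: [0.4, -0.7, 0.4]
gripper_width: 0.7
```

Emit:
{"method": "jog_arm", "body": {"series": [[[-10,-40,0],[0,0,0],0],[[-20,-80,0],[0,0,0],0],[[-30,-120,0],[0,0,0],0],[[-30,-120,0],[0,0,0],0],[[-30,-120,0],[0,0,0],0]]}}

```text
time_s: 38.28
ee_pos: [314.7, -426.0, 387.5]
ee_rot: [179.9, -0.2, -12.4]
force: [-0.6, 0.1, -0.3]
gripper_width: 0.3
```

```bash
python3 -c "
from h import *
delta([0,0,0],0)
f=grab('scene','s12.png'); t=grab('top','t12.png')
a=cv2.resize(cv2.imread('pics/s12.png')[120:200,265:345],(400,400),interpolation=2)
b=cv2.resize(cv2.imread('pics/t12.png')[160:240,330:410],(400,400),interpolation=2)
cv2.imwrite('pics/c12.png',np.hstack([a,b]))"
```

```text
shift [-314.7  426.  -387.5] turn [0.0012 0.003  0.2167] now [ 314.71 -425.97  387.49] [179.95  -0.18 -12.42] F [-0.6  0.1 -0.3] M [-0.03 -0.05 -0.02] 38.2833 0.3414106995357734
```

View pics/c12.png

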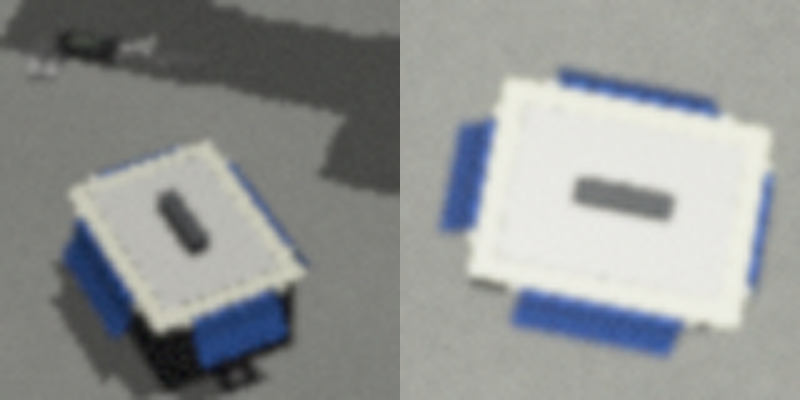

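View pics/t12.png

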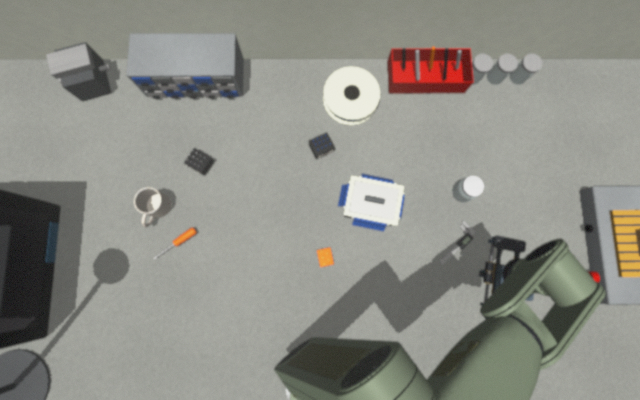

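```bash
cat > run5.py <<'E'
from fit import *
T=load('t12');S=load('s12')
V=[]
for f,lo,hi in((T,175,235),(S,135,185)):
    q=proj(f,box3(*C,np.radians(YB),170,210,84,84)); u0,v0=np.floor(q.min(0)).astype(int);u1,v1=np.ceil(q.max(0)).astype(int)
    c=f['pixels'][v0:v1,u0:u1].astype(float); o=np.clip((c[...,0]-lo)/(hi-lo),0,1)
    w=(polymask(proj(f,box3(*C,np.radians(YB),26,72,84,102)),(u0,v0,u1,v1))<.05)*1.
    V.append((f,(u0,v0,u1,v1),o,w))
for z in(84,88):
  for nm,v in(('T',V[:1]),('S',V[1:]),('TS',V)):
    def cost(q): return sum((w*np.abs(polymask(proj(f,box3(*q,124,164,z-4,z)),r)-o)).sum() for f,r,o,w in v)
    p=np.array([*C,np.radians(YB)])
    for i in range(3):
        r=minimize(cost,p,method='Nelder-Mead',options=dict(initial_simplex=[p,p+[3,0,0],p+[0,3,0],p+[0,0,.03]],xatol=.02,fatol=.001));p=r.x
    print(z,nm,p[:2].round(2),np.degrees(p[2]).round(2),round(r.fun,1))
# overlay tips for theta
y=np.radians(YB);ims=[]
for f,r,_,_ in V:
    u0,v0,u1,v1=r;k=400/max(u1-u0,v1-v0);im=cv2.resize(f['pixels'][v0:v1,u0:u1,::-1],None,fx=k,fy=k,interpolation=2)
    for th,col in((1.1,(0,0,255)),(1.25,(0,255,0)),(1.4,(0,255,255)),(1.55,(255,0,255))):
        for n,L,h in(((1,0),100,64),((-1,0),100,64),((0,1),70,84),((0,-1),70,84)):
            n=np.array(n);t_=np.array([-n[1],n[0]])
            d=35*np.cos(th)+9.5*np.sin(th);zz=82-35*np.sin(th)+9.5*np.cos(th)
            P=[]
            for s in(-L/2,L/2):
                l=n*(h+d)+t_*s; P.append([C[0]+np.cos(y)*l[0]-np.sin(y)*l[1],C[1]+np.sin(y)*l[0]+np.cos(y)*l[1],zz])
            q=np.round((proj(f,np.array(P))-[u0,v0]+.5)*k-.5).astype(int); cv2.line(im,tuple(map(int,q[0])),tuple(map(int,q[1])),col,1)
    ims.append(cv2.copyMakeBorder(im,0,400-im.shape[0],0,400-im.shape[1],0))
cv2.imwrite('pics/ov5.png',np.hstack(ims))
E
python3 run5.py
```

```text
84 T [ 539.7  -154.19] -12.22 161.6
84 S [ 539.2 -153.2] -12.3 81.3
84 TS [ 539.96 -153.9 ] -12.38 244.6
88 T [ 539.11 -154.29] -12.47 171.7
88 S [ 541.7  -151.16] -11.45 84.9
88 TS [ 539.83 -153.22] -12.07 271.8
```

View pics/ov5.png

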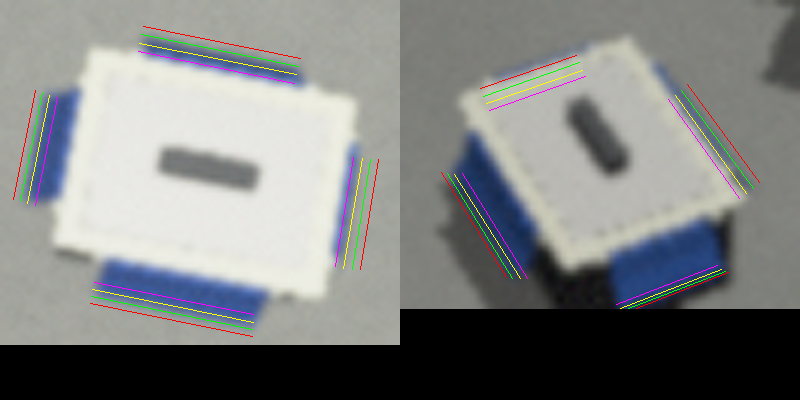

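All four flaps stay down about 1.3 s after release. The overlay puts them at roughly 1.25–1.5 rad, and the lid fit is within about 1 mm of the box centre. Handing in.

```bash
python3 -c "
from h import *
env.job_done(); print(telemetry.state()['time_s'])"
```

```text
the job is handed in; nothing more can be done
the job is handed in; nothing more can be done
```

The lid is on the box with all four flaps folded down and holding by themselves, and I handed the job in at about 38.4 s. No verdict was reported.

**Lid:** I gripped it by the bar and lowered it onto the rim. Contact came at the expected height, within about 0.2 mm. The final camera fit puts it about 1 mm from the box centre and square to about 0.1°. Flushness was judged from that contact height and the pictures only.

**Flaps:** I pressed them in the order +y, −y, +x, −x. Readings at the end of each step never passed about 14 N, but I did not see the force between steps.

| Flap | What I felt | Held after release |
|---|---|---|
| +y | Clear drop at the snap, then a rise at the stop | Yes |
| −y | Clear drop at the snap, then a rise at the stop | Yes |
| +x | Did not latch on the first try at about 9 N and sprang back. The second try went 6 mm further; the drop was small, then a firm stop | Yes, no force on the finger after backing off |
| −x | Stuck to the finger by friction at first. No distinct drop was felt, only rising force to the end | Yes, no contact 4 mm after backing off |

The last pictures, about 1.3 s after the last release, show all four flaps down at roughly 1.25–1.5 rad. That angle is a rough overlay estimate. The arm was clear of everything, and the other things on the bench look unmoved.

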